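Meter slot nuts and complete a rail-carriage kit

TASK

Make up the kit in the two-compartment tray: put every rail carriage lying on the bench flat, right way up and side by side into the far compartment, and tilt the nut cup slowly over the near compartment, just until the nuts start to slide, so that two, three or four of the six slot nuts come out and the others stay in the cup; never tip it steeply, and set it back level on its black mat. Only when all that is done, squeeze the spring clip open, take it off its stand and let it close over the tray's upright tab to mark the kit as complete. Leave everything else on the bench where it is.

Things in the scene. Friction and masses are not known exactly. Their poses are not given: they have to be found in the camera images.
- tray: Fixed white-painted metal tray, 210 (x) by 250 (y) by 30 mm high, walls 4 mm, floor 4 mm. A 30 mm high divider along y at x = 0 makes a near compartment (x -101 to -2 mm, for nuts) and a far one (x 2 to 101 mm, for carriages), each 242 mm long. Origin: centre of its underside; x points roughly away from the robot. An upright tab rises to 68 mm at the middle of its +y end.
- tab (a point): Middle of the upper edge of the tray's upright tab: a plate 44 mm wide (tray x) and 4 mm thick (tray y), free on both sides from 30 mm up to 68 mm height, in line with the +y end wall. Axes as the tray's.
- mat: Thin black mat 220 by 100 mm, flush with the bench, on which the cup starts and to which it returns; origin at its centre.
- cup_mid (a point): Centre (15 mm above its underside) of the loose nut cup: an open steel channel 170 mm long (x), 31 mm wide (y; 25 mm inside), 30 mm high, walls and floor 3 mm, 0.2 kg empty, closed at its -x end. It is taken from above across its 31 mm width near the middle. The six nuts lie in one row inside.
- cup_lip (a point): Middle of the cup's pouring lip, 86 mm from the cup's middle along +x, 8 mm above its underside. This end is open; the floor's last 28 mm rises to the lip at 10 degrees. Nuts start to slide out at a tilt (lip down) of roughly 20 to 35 degrees, the first ones earlier than the last, since those behind push.
- nut1_c (a point): Centre of a dark steel slot nut: 22 by 22 mm foot 7 mm high with a 22 by 13 mm neck above it, 13 mm high in all, about 35 g, slick; starts in the cup (nut1 next to the lip, nut6 at the back).
- nut2_c (a point): Centre of another slot nut, like nut1.
- nut3_c (a point): Centre of another slot nut, like nut1.
- nut4_c (a point): Centre of another slot nut, like nut1.
- nut5_c (a point): Centre of another slot nut, like nut1.
- nut6_c (a point): Centre of another slot nut, like nut1.
- car1_c (a point): Centre of a rail carriage: a steel block with black end caps, 50 mm long (its x), 36 mm wide (y), 24 mm high, about 0.18 kg, lying on the bench right way up. One to three carriages are present.
- car2_c (a point): Centre of another rail carriage, like car1 (may be absent).
- car3_c (a point): Centre of another rail carriage, like car1 (may be absent).
- rack: Fixed stand of the clip: wooden base 70 by 60 by 10 mm with an upright plate 44 mm wide (x), 4 mm thick (y), whose top is 60 mm above the bench. Origin: centre of its underside.
- clip_grip (a point): Middle between the rubber handle ends of the loose spring clip (peg type, 60 g). It stands with handles up and jaws down, closed on the stand's plate, its pivot (along its x) 45 mm below this point. The handles are 24 mm wide (x) and measure 48 mm over their outsides (y) when closed on a 4 mm plate.
- clip_jaw (a point): Middle between the clip's jaw pads (10 mm high, 24 mm wide), 30 mm below the pivot, 75 mm below the handle point; jaws end 35 mm below the pivot. Squeezing the handles along y opens the jaws, about 0.65 mm per mm: at 28 mm over the handles (about 8 N) they gape 17 mm. The spring shuts them on release. The pivot starts 6 mm above the plate's edge.
- bearing: Bystander, not to be moved: steel bearing ring.
- driver: Bystander, not to be moved: screwdriver.
- motor: Bystander, not to be moved: small black motor.
- angle: Bystander, not to be moved: aluminium angle bracket.
- coupling: Bystander, not to be moved: shaft coupling.
- plate: Bystander, not to be moved: drilled aluminium plate.
- oil: Bystander, not to be moved: white oil bottle.

How it is judged (in metres and radians):
On the way, in this order (a step that is already met when the one before it is completed fails the run):
1. the cup is held tilted with its lip over the near compartment while at least one nut has come out into it (angle between cup_mid's own z axis and vertical above 0.15 rad and x of cup_lip in the frame of tray between -0.105 and 0 m and y of cup_lip in the frame of tray between -0.125 and 0.125 m and ((x of nut1_c in the frame of tray between -0.104 and -0.002 m and y of nut1_c in the frame of tray between -0.123 and 0.123 m and z of nut1_c in the frame of tray between 0 and 0.035 m) or (x of nut2_c in the frame of tray between -0.104 and -0.002 m and y of nut2_c in the frame of tray between -0.123 and 0.123 m and z of nut2_c in the frame of tray between 0 and 0.035 m) or (x of nut3_c in the frame of tray between -0.104 and -0.002 m and y of nut3_c in the frame of tray between -0.123 and 0.123 m and z of nut3_c in the frame of tray between 0 and 0.035 m) or (x of nut4_c in the frame of tray between -0.104 and -0.002 m and y of nut4_c in the frame of tray between -0.123 and 0.123 m and z of nut4_c in the frame of tray between 0 and 0.035 m) or (x of nut5_c in the frame of tray between -0.104 and -0.002 m and y of nut5_c in the frame of tray between -0.123 and 0.123 m and z of nut5_c in the frame of tray between 0 and 0.035 m) or (x of nut6_c in the frame of tray between -0.104 and -0.002 m and y of nut6_c in the frame of tray between -0.123 and 0.123 m and z of nut6_c in the frame of tray between 0 and 0.035 m))), for 0.2 s.
2. two to four nuts lie in the near compartment, the others in the cup; the cup is back level on its mat; every carriage lies in the far compartment; the clip is not yet on the tab (((x of nut1_c in the frame of tray between -0.104 and -0.002 m and y of nut1_c in the frame of tray between -0.123 and 0.123 m and z of nut1_c in the frame of tray between 0 and 0.035 m) or distance between nut1_c and cup_mid below 0.095 m) and ((x of nut2_c in the frame of tray between -0.104 and -0.002 m and y of nut2_c in the frame of tray between -0.123 and 0.123 m and z of nut2_c in the frame of tray between 0 and 0.035 m) or distance between nut2_c and cup_mid below 0.095 m) and ((x of nut3_c in the frame of tray between -0.104 and -0.002 m and y of nut3_c in the frame of tray between -0.123 and 0.123 m and z of nut3_c in the frame of tray between 0 and 0.035 m) or distance between nut3_c and cup_mid below 0.095 m) and ((x of nut4_c in the frame of tray between -0.104 and -0.002 m and y of nut4_c in the frame of tray between -0.123 and 0.123 m and z of nut4_c in the frame of tray between 0 and 0.035 m) or distance between nut4_c and cup_mid below 0.095 m) and ((x of nut5_c in the frame of tray between -0.104 and -0.002 m and y of nut5_c in the frame of tray between -0.123 and 0.123 m and z of nut5_c in the frame of tray between 0 and 0.035 m) or distance between nut5_c and cup_mid below 0.095 m) and ((x of nut6_c in the frame of tray between -0.104 and -0.002 m and y of nut6_c in the frame of tray between -0.123 and 0.123 m and z of nut6_c in the frame of tray between 0 and 0.035 m) or distance between nut6_c and cup_mid below 0.095 m) and (distance between each of nut1_c, nut2_c and cup_mid above 0.1 m or distance between each of nut1_c, nut3_c and cup_mid above 0.1 m or distance between each of nut1_c, nut4_c and cup_mid above 0.1 m or distance between each of nut1_c, nut5_c and cup_mid above 0.1 m or distance between each of nut1_c, nut6_c and cup_mid above 0.1 m or distance between each of nut2_c, nut3_c and cup_mid above 0.1 m or distance between each of nut2_c, nut4_c and cup_mid above 0.1 m or distance between each of nut2_c, nut5_c and cup_mid above 0.1 m or distance between each of nut2_c, nut6_c and cup_mid above 0.1 m or distance between each of nut3_c, nut4_c and cup_mid above 0.1 m or distance between each of nut3_c, nut5_c and cup_mid above 0.1 m or distance between each of nut3_c, nut6_c and cup_mid above 0.1 m or distance between each of nut4_c, nut5_c and cup_mid above 0.1 m or distance between each of nut4_c, nut6_c and cup_mid above 0.1 m or distance between each of nut5_c, nut6_c and cup_mid above 0.1 m) and (distance between each of nut1_c, nut2_c and cup_mid below 0.095 m or distance between each of nut1_c, nut3_c and cup_mid below 0.095 m or distance between each of nut1_c, nut4_c and cup_mid below 0.095 m or distance between each of nut1_c, nut5_c and cup_mid below 0.095 m or distance between each of nut1_c, nut6_c and cup_mid below 0.095 m or distance between each of nut2_c, nut3_c and cup_mid below 0.095 m or distance between each of nut2_c, nut4_c and cup_mid below 0.095 m or distance between each of nut2_c, nut5_c and cup_mid below 0.095 m or distance between each of nut2_c, nut6_c and cup_mid below 0.095 m or distance between each of nut3_c, nut4_c and cup_mid below 0.095 m or distance between each of nut3_c, nut5_c and cup_mid below 0.095 m or distance between each of nut3_c, nut6_c and cup_mid below 0.095 m or distance between each of nut4_c, nut5_c and cup_mid below 0.095 m or distance between each of nut4_c, nut6_c and cup_mid below 0.095 m or distance between each of nut5_c, nut6_c and cup_mid below 0.095 m) and horizontal distance between cup_mid and mat below 0.05 m and height (world z) of cup_mid below 0.022 m and angle between cup_mid's own z axis and vertical below 0.1 rad and x of car1_c in the frame of tray between 0.002 and 0.104 m and y of car1_c in the frame of tray between -0.123 and 0.123 m and z of car1_c in the frame of tray between 0 and 0.024 m and angle between each of car1_c, car2_c, car3_c's own z axis and vertical below 0.15 rad and x of car2_c in the frame of tray between 0.002 and 0.104 m and y of car2_c in the frame of tray between -0.123 and 0.123 m and z of car2_c in the frame of tray between 0 and 0.024 m and x of car3_c in the frame of tray between 0.002 and 0.104 m and y of car3_c in the frame of tray between -0.123 and 0.123 m and z of car3_c in the frame of tray between 0 and 0.024 m), for 0.3 s.
3. the clip is closed on the tray's tab and let go (x of clip_jaw in the frame of tab between -0.02 and 0.02 m and y of clip_jaw in the frame of tab between -0.006 and 0.006 m and z of clip_jaw in the frame of tab between -0.034 and -0.01 m and angle between clip_jaw's own z axis and vertical below 0.25 rad and contact force between clip and tray above 1 N and contact force between the fingers and clip below 0.1 N), for 0.3 s.
At the end, for the whole second after the job is handed in: 2 to 4 nuts lie in the near compartment, the rest in the cup; cup level within 50 mm of the mat's centre; every carriage right way up on the far compartment's floor; clip closed on the tab, upright, within 20 mm of its middle, released; all at rest (all of step 2 and all of step 3 and linear speed of each of nut1, nut2, nut3, nut4, nut5, nut6, car1, car2, car3, cup, clip below 0.02 m/s); the robot touches nothing.
It fails at once if the cup is tipped past 60 degrees (angle between cup_mid's own z axis and vertical above 1.05 rad).
It fails at once if a bystander is moved more than 40 mm (distance of any of bearing, driver, motor, angle, coupling, plate, oil from where it was at the start of the episode above 0.04 m).
Of car1, car2, car3 only 1 to 3 are there at a start; the rules pass over those that are not, and their reading is None.
At some moment in a run one of car1, car2, car3, cup may be knocked a few centimetres aside while the robot is not near it.
It also fails if it takes over 210 s, if anything falls off the work surface, if the arm or the gripper's body presses on something with over 40 N, if the wrist force passes 120 N, or if a joint passes its speed limit or range.

ROBOT

A 6-joint arm with a two-finger parallel gripper is mounted at the origin on the work surface. World frame = base frame: x ahead of the robot, y to its left, z up, the work surface at z = 0. Lengths are in mm, angles in rad, forces in N, time in s.
With the tool pointing down it reaches from about 275 to 750 mm from the base axis. Payload 10.2 kg.
Tool frame: the origin (TCP) lies at the very end of the fingers, on their centre line; the grasp point (between the pads) lies 19 mm behind it; z points along the fingers, y is the direction in which the jaws open and shut (so a half turn about z gives the same grasp; the last joint's range is limited). The gripper opens to 85 mm and grips with 20 to 120 N. Pads are 22 mm wide; open, the fingers measure 114 mm over their backs; the gripper's body (76 mm by 85 mm) begins 54 mm behind the grasp point. The pads swing forward as they close: fully open they stand 13 mm farther back than shut.
Start: joints at [0.92, 0.313, 1.498, -0, 1.331, -0.223], TCP at [217.82, 477.688, 206.294] pointing down, gripper open.
Joint ranges: [-2.94, 2.94], [-0.97, 2.17], [0.19, 2.56], [-1.23, 4.37], [0.02, 3.11], [-2.88, 2.88]. Speed limits (rad/s): [2.39, 2.39, 3.01, 3.14, 3.14, 3.14].

INTERFACE

Orientations are given as a unit quaternion [w, x, y, z].
In Python, from rig import ctrl, eyes, order gives the robot as it stands.
- The arm moves only by the tool move_arm, never from a script. Its argument "deltas" is a list of rows, each a list of 6 numbers: the shift along the tool's x, y, z in cm, then the turn, a rotation vector about the tool's x, y, z in degrees. A call has exactly 10 rows; each row shifts and turns the commanded pose from where the row before left it, along the tool's axes as they then stand; what a row does not reach is not made up. A row lasts 1/10 s, in which the tool goes at most 50 mm and 8.59 degrees, less where a joint would pass 70% of its speed; a pose out of reach is approached as far as the arm can. A call is refused whole if a number of a shift passes 5 or a number of a turn 8.59, either way. A call with a gripper value outside its range is refused whole. "grip" is the finger opening in cm, from 0 to 8.54, set as the call begins (left out, the last holds). The fingers move at their own pace and stop on an object; "newtons" is the grip in N (left out, the last holds). Time passes only in rows, so rows that do not move let the fingers close, or fill a call up. It gives the time, the measured TCP pose, the force and the opening at its end, in the units of the state.
- ctrl.sense(): the state, without advancing time (a new reading comes with each control period).
- eyes.capture(name): name is "scene" or "top" or "wrist"; returns the picture (480x640x3 uint8, blue, green, red); there is no depth.
- eyes.camera_params(name): a dict with "K" (3x3 intrinsics, pixels), "camera_from_world" (4x4, takes a point from world to camera coordinates). Camera axes: x right, y down, z forward; pixel columns grow to the right and rows downward; lengths in mm; the calibration is good to about 2 mm. A picture is of the moment at which its call begins: read the wrist's pose just before it. camera_params takes no time and is no camera call; for the wrist camera it gives the pose at the moment of the call.
- order.finish_job(): hands the job in, once; it reports no verdict.
The state is a dict: "time_s": time; "joints": joint angles; "dq": joint speeds; "tau": joint torques, N m; "eef_pos": TCP position; "ee_rot": TCP orientation; "force": force on the tool from outside, world axes, zero at the start; "wrist_torque": the same for the moment, N m; "grip_width": opening from 0.0 (shut) to 1.0 (fully open).
Only numpy, scipy, OpenCV 4.12 (cv2) and the standard library are available. Lean on these libraries where they do the work, as an engineer would, in place of code of your own. Each camera call takes 0.05 s, during which the arm holds its last target.

## Working session

There is one attempt and no reset: what is moved stays moved. The work goes in short steps, Python scripts to look and compute and a tool call to move; the robot and the scene stay as the last step left them, time stands still between calls to the robot, and variables do not carry over. Pictures are saved under pics/ and viewed, and the job is handed in when it is done.

Besides the shell and the picture viewer there is one more tool, called after "Request:" as name(argument=value, ...), one argument or row to a line, values as JSON. move_arm: Moves the arm, as the interface text tells. Its arguments: {"type":"object","properties":{"deltas":{"type":"array"},"grip":{"type":"number"},"newtons":{"type":"number"}},"required":["deltas"]}

```bash
ls; mkdir -p pics; python3 - <<'E'
from rig import ctrl,eyes,order
import cv2,numpy as np
print(ctrl.sense())
for n in ["scene","top","wrist"]:
    p=eyes.camera_params(n); print(n,np.round(p["K"],1).tolist(),np.round(p["camera_from_world"],3).tolist())
    cv2.imwrite(f"pics/{n}0.png",eyes.capture(n))
E
```

```text
pics
{'time_s': 0.0, 'joints': array([ 9.19586887e-01,  3.13461312e-01,  1.49846207e+00, -8.77439563e-06,
        1.33101070e+00, -2.23420050e-01]), 'dq': array([-0.00101802, -0.00066306, -0.00059329,  0.00025085,  0.00084929,
        0.00141754]), 'tau': array([-1.85485558e-03, -4.12258637e+01, -2.59746408e+01, -2.26866809e-04,
        4.05876330e-03, -7.02471127e-06]), 'eef_pos': array([217.63687204, 477.43291129, 205.71991217]), 'ee_rot': array([-2.80193184e-04,  2.12266372e-01,  9.77211613e-01, -6.09399382e-04]), 'force': array([ 0.50858045, -0.23199932, -0.1030625 ]), 'wrist_torque': array([ 0.01039471, -0.03761556,  0.03343801]), 'grip_width': 1.004515864988272}
scene [[537.8, 0.0, 315.9], [0.0, 537.8, 236.2], [0.0, 0.0, 1.0]] [[0.575, 0.818, -0.008, -306.942], [0.538, -0.386, -0.749, -224.288], [-0.616, 0.427, -0.662, 1567.181], [0.0, 0.0, 0.0, 1.0]]
top [[494.4, 0.0, 330.3], [0.0, 494.4, 242.0], [0.0, 0.0, 1.0]] [[0.026, -1.0, 0.004, -19.342], [-0.978, -0.026, -0.209, 550.603], [0.209, 0.002, -0.978, 1002.586], [0.0, 0.0, 0.0, 1.0]]
wrist [[353.4, 0.0, 318.4], [0.0, 353.4, 241.1], [0.0, 0.0, 1.0]] [[0.415, 0.91, -0.001, -524.1], [0.866, -0.395, 0.305, -38.182], [0.278, -0.127, -0.952, 379.955], [0.0, 0.0, 0.0, 1.0]]
```

View pics/top0.png

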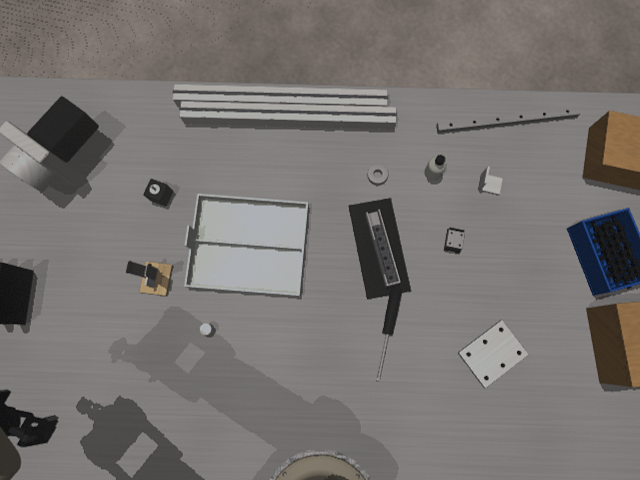

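View pics/scene0.png

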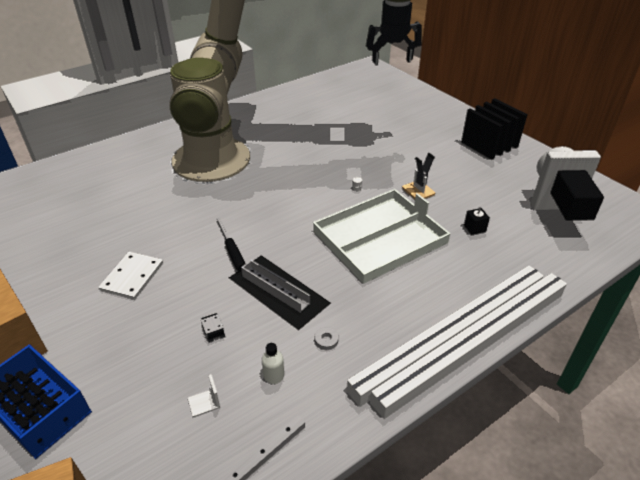

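View pics/wrist0.png

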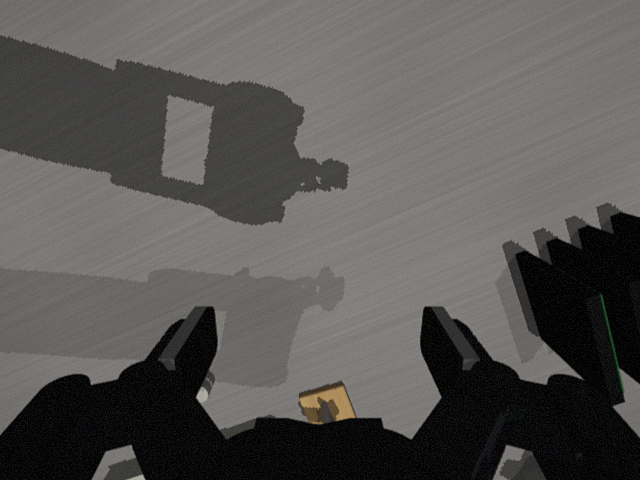

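```bash
cat > h.py <<'E'
from rig import ctrl,eyes,order
import cv2,numpy as np
from scipy.spatial.transform import Rotation as R
def ray(n,uv,z,p=None):
    p=p or eyes.camera_params(n);K=p["K"];T=np.array(p["camera_from_world"])
    d=T[:3,:3].T@np.linalg.inv(K)@np.array([uv[0],uv[1],1.]);c=-T[:3,:3].T@T[:3,3]
    return c+d*(z-c[2])/d[2]
def proj(n,P,p=None):
    p=p or eyes.camera_params(n);K=np.array(p["K"]);T=np.array(p["camera_from_world"])
    q=K@(T[:3,:3]@np.array(P,float)+T[:3,3]);return q[:2]/q[2]
def tri(obs):
    A=[];b=[]
    for n,uv,p in obs:
        T=np.array(p["camera_from_world"]);d=T[:3,:3].T@np.linalg.inv(p["K"])@np.array([uv[0],uv[1],1.]);d/=np.linalg.norm(d)
        c=-T[:3,:3].T@T[:3,3];M=np.eye(3)-np.outer(d,d);A.append(M);b.append(M@c)
    A=np.vstack(A);b=np.hstack(b);x,r,_,_=np.linalg.lstsq(A,b,rcond=None);return x,r**.5
def pose():
    s=ctrl.sense();q=s["ee_rot"];return s["eef_pos"],R.from_quat([q[1],q[2],q[3],q[0]])
def down(yaw): # tool y axis along angle yaw (deg) in xy plane, z down
    y=np.array([np.cos(np.radians(yaw)),np.sin(np.radians(yaw)),0]);z=np.array([0,0,-1.]);return R.from_matrix(np.array([np.cross(y,z),y,z]).T)
def to(pos,yaw=None,rot=None):
    p,r=pose();t=rot if rot is not None else down(yaw)
    if rot is None and (r.inv()*t).magnitude()>np.pi/2+1e-3: t=down(yaw+180)
    return np.round(r.inv().apply(np.array(pos)-p)/10,2),np.round(np.degrees((r.inv()*t).as_rotvec()),1)
def st():
    s=ctrl.sense();p,r=pose();m=r.as_matrix()
    print("t",round(s["time_s"],2),"pos",np.round(p,1),"yawY",round(np.degrees(np.arctan2(m[1,1],m[0,1])),1),"z",np.round(m[:,2],3),"F",np.round(s["force"],1),"g",round(s["grip_width"],3),"q",np.round(s["joints"],2))
def snap(n,name,box=None,k=1):
    im=eyes.capture(n)
    cv2.imwrite(f"pics/{name}_full.png",im)
    if box: x0,y0,x1,y1=box;im=cv2.resize(im[y0:y1,x0:x1],None,fx=k,fy=k,interpolation=cv2.INTER_CUBIC)
    cv2.imwrite(f"pics/{name}.png",im);return im
E
python3 - <<'E'
from h import *
im=cv2.imread("pics/top0.png");cv2.imwrite("pics/a.png",cv2.resize(im[180:310,110:310],None,fx=4,fy=4,interpolation=cv2.INTER_CUBIC))
cv2.imwrite("pics/b.png",cv2.resize(im[180:310,330:530],None,fx=4,fy=4,interpolation=cv2.INTER_CUBIC))
st()
E
```

```text
t 0.15 pos [217.7 477.5 205.9] yawY 65.5 z [-0.001 -0.001 -1.   ] F [ 0.3  0.4 -1.6] g 1.002 q [ 0.92  0.31  1.5  -0.    1.33 -0.22]
```

View pics/a.png

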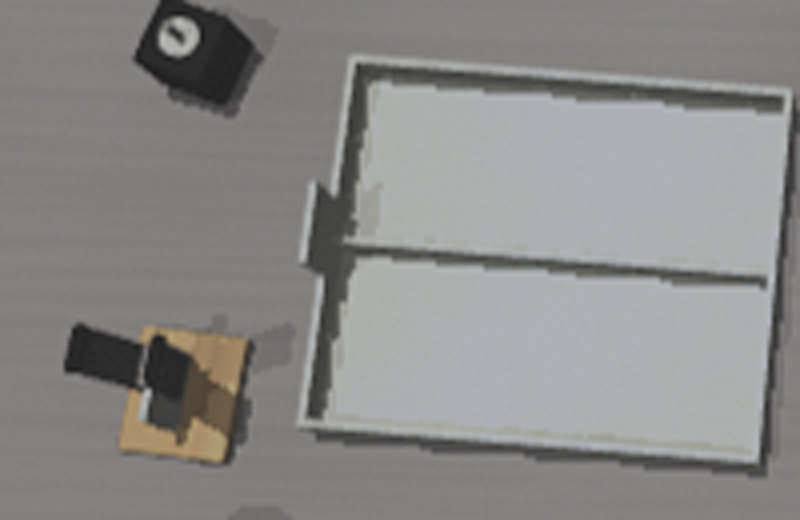

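View pics/b.png

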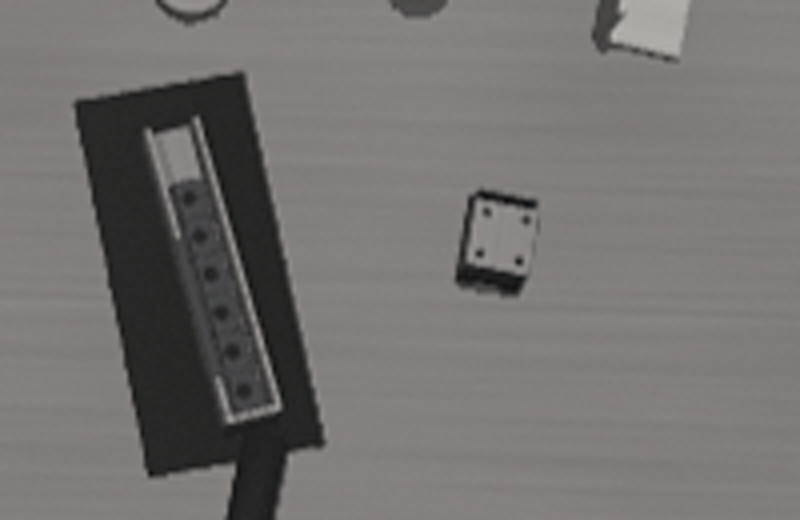

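```bash
python3 - <<'E'
from h import *
p=eyes.camera_params("top")
f=lambda l,o,z:np.array([ray("top",(o[0]+a/4,o[1]+b/4),z,p) for a,b in l])
A=(110-.375,180-.375);B=(330-.375,180-.375)
t=f([(353,57),(792,90),(765,460),(298,425)],A,30);print("tray",t.round(1)[:,:2],np.linalg.norm(np.roll(t,-1,0)-t,axis=1).round(),t.mean(0).round(1))
print("tab",f([(313,180),(303,265)],A,68).round(1))
m=f([(75,102),(243,72),(323,443),(150,475)],B,0);print("mat",m.round(1)[:,:2],m.mean(0).round(1))
c=f([(147,128),(200,117),(282,408),(230,425)],B,30);print("cup",c.round(1)[:,:2],c.mean(0).round(1))
n=f([(190,198),(244,391)],B,16);print("nut1,6",n.round(1))
print("car",f([(478,190),(538,200),(523,295),(461,283)],B,24).round(1))
print("rack base top",f([(142,325),(252,340),(228,463),(120,450)],A,10).round(1))
E
```

```text
tray [[659.7 295.6]
 [647.1  48.3]
 [439.4  55.5]
 [451.7 308.4]] [248. 208. 253. 208.] [549.5 176.9  30. ]
tab [[578.8 300.6  68. ]
 [532.4 301.9  68. ]]
mat [[ 651.4  -44.2]
 [ 672.  -140.9]
 [ 458.3 -185.4]
 [ 438.1  -89.6]] [ 554.9 -115.     0. ]
cup [[ 628.5  -83.7]
 [ 635.7 -113.2]
 [ 473.2 -158.5]
 [ 463.2 -130.3]] [ 550.2 -121.4   30. ]
nut1,6 [[ 592.4 -109.2   16. ]
 [ 484.  -139.6   16. ]]
car [[ 599.3 -269.2   24. ]
 [ 594.4 -302.6   24. ]
 [ 540.2 -292.6   24. ]
 [ 546.1 -258.5   24. ]]
rack base top [[507.5 405.8  10. ]
 [500.6 343.9  10. ]
 [432.2 350.7  10. ]
 [437.7 410.6  10. ]]
```

```bash
python3 - <<'E'
from h import *
print(to((540,-260,200),65.5))
E
```

```text
(array([-59.92, -53.73,   0.62]), array([-0.1, -0. , -0. ]))
```

Request:
move_arm(
  deltas=[
    [-1.5,-1.3,0,0,0,0],
    [-3,-2.7,0,0,0,0],
    [-3,-2.7,0,0,0,0],
    [-3,-2.7,0,0,0,0],
    [-3,-2.7,0,0,0,0],
    [-3,-2.7,0,0,0,0],
    [-3,-2.7,0,0,0,0],
    [-3,-2.7,0,0,0,0],
    [-3,-2.7,0,0,0,0],
    [-3,-2.7,0,0,0,0],
  ],
)

```text
time_s: 1.15
eef_pos: [371.2, 124.9, 206.3]
ee_rot: [0.0, 0.212, 0.977, 0.0]
force: [-0.2, 0.6, 0.4]
grip_width: 1.004
```

Request:
move_arm(
  deltas=[
    [-3,-2.7,0,0,0,0],
    [-3,-2.7,0,0,0,0],
    [-3,-2.7,0,0,0,0],
    [-3,-2.7,0,0,0,0],
    [-3,-2.7,0,0,0,0],
    [-3,-2.7,0,0,0,0],
    [-3,-2.7,0,0,0,0],
    [-3,-2.7,0,0,0,0],
    [-3,-2.7,0,0,0,0],
    [-3,-2.7,0,0,0,0],
  ],
)

```text
time_s: 2.15
eef_pos: [532.2, -245.2, 206.0]
ee_rot: [-0.0, 0.212, 0.977, 0.0]
force: [0.1, 0.4, -0.5]
grip_width: 1.0
```

Request:
move_arm(
  deltas=[
    [0,0,0,0,0,8.5],
    [0,0,0,0,0,8.5],
    [0,0,0,0,0,8.5],
    [0,0,0,0,0,8.5],
    [0,0,0,0,0,8.5],
    [0,0,0,0,0,8.5],
    [0,0,0,0,0,8.5],
    [0,0,0,0,0,8.5],
    [0,0,0,0,0,8.5],
    [0,0,0,0,0,8.5],
  ],
)

```text
time_s: 3.15
eef_pos: [531.7, -243.5, 206.0]
ee_rot: [-0.0, 0.818, 0.575, -0.0]
force: [-0.4, -0.6, -0.7]
grip_width: 0.996
```

Request:
move_arm(
  deltas=[
    [0,0,0,0,0,8.5],
    [0,0,0,0,0,8.5],
    [0,0,0,0,0,8.5],
    [0,0,0,0,0,8.5],
    [0,0,0,0,0,8.5],
    [0,0,0,0,0,8.5],
    [0,0,0,0,0,8.5],
    [0,0,0,0,0,8.5],
    [0,0,0,0,0,8.5],
    [0,0,0,0,0,5],
  ],
)

```text
time_s: 4.15
eef_pos: [531.8, -243.5, 206.0]
ee_rot: [-0.0, 0.995, -0.099, -0.0]
force: [-0.4, -0.4, -0.4]
grip_width: 1.005
```

```bash
python3 - <<'E'
from h import *
st();p=eyes.camera_params("wrist");snap("wrist","w1");st()
T=p["camera_from_world"];print(-T[:3,:3].T@T[:3,3],T[2,:3]);print(proj("wrist",(570,-281,24),p))
np.save("pics/w1.npy",p["camera_from_world"])
E
```

```text
t 4.15 pos [ 531.8 -243.5  206. ] yawY -101.3 z [-0.001  0.    -1.   ] F [-0.4 -0.4 -0.4] g 1.005 q [-0.63  0.45  1.31  0.    1.39  1.14]
t 4.2 pos [ 531.8 -243.5  206. ] yawY -101.5 z [-0.001  0.    -1.   ] F [-0.3  0.4 -0.2] g 1.001 q [-0.63  0.45  1.31  0.    1.39  1.14]
[ 607.31531083 -258.97275812  373.22222702] [-0.29995422  0.06084985 -0.9520109 ]
[348.51382643 162.47613195]
```

View pics/w1.png

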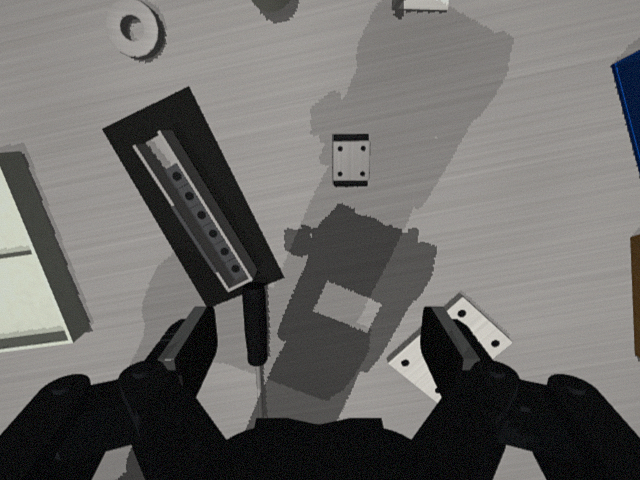

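```bash
python3 - <<'E'
from h import *
im=cv2.imread("pics/w1_full.png");cv2.imwrite("pics/c.png",cv2.resize(im[110:210,300:400],None,fx=6,fy=6,interpolation=cv2.INTER_CUBIC))
cv2.imwrite("pics/d.png",cv2.resize(im[80:310,100:290],None,fx=2.6,fy=2.6,interpolation=cv2.INTER_CUBIC))
E
```

```text
(no output)
```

View pics/c.png

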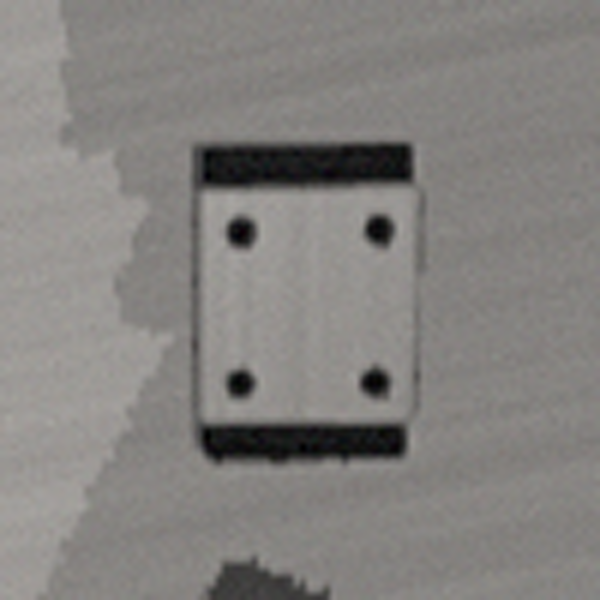

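View pics/d.png

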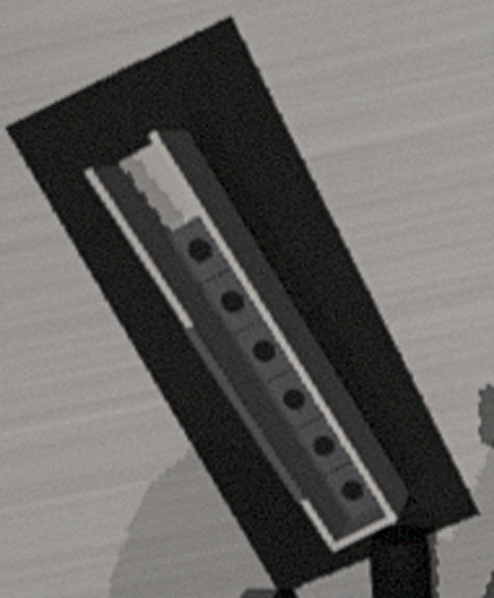

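```bash
python3 - <<'E'
from h import *
p=dict(K=eyes.camera_params("wrist")["K"],camera_from_world=np.load("pics/w1.npy"))
h=np.array([ray("wrist",(300+a/6-.4,110+b/6-.4),24,p) for a,b in [(241,232),(379,230),(240,383),(375,382)]])
print(h.round(1),h.mean(0)); v=h[0]+h[1]-h[2]-h[3];print(np.degrees(np.arctan2(v[1],v[0])))
c=np.array([ray("wrist",(100+a/2.6,80+b/2.6),30,p) for a,b in [(88,170),(155,132),(396,517),(335,550)]])
print(c.round(1),c.mean(0));v=c[0]+c[1]-c[2]-c[3];print(np.degrees(np.arctan2(v[1],v[0])))
m=h.mean(0)
print(to((m[0],m[1],60),-101),to((m[0],m[1],3),-101))
E
```

```text
[[ 584.8 -275.1   24. ]
 [ 580.8 -296.7   24. ]
 [ 561.4 -270.7   24. ]
 [ 557.2 -292.3   24. ]] [ 571.02734832 -283.67198833   24.        ]
-10.681659829078706
[[ 625.8  -85.7   30. ]
 [ 633.5 -113.8   30. ]
 [ 471.8 -160.3   30. ]
 [ 462.4 -132.    30. ]] [ 548.37041628 -122.95512936   30.        ]
15.941883954303707
(array([ 4.66,  3.16, 14.59]), array([-0. ,  0. , -0.5])) (array([ 4.66,  3.16, 20.29]), array([-0. ,  0. , -0.5]))
```

Request:
move_arm(
  deltas=[
    [0.9,0.6,2,0,0,-0.7],
    [1,0.7,2,0,0,0],
    [1,0.7,2,0,0,0],
    [1,0.6,2,0,0,0],
    [0.8,0.6,2,0,0,0],
    [0,0,2,0,0,0],
    [0,0,2,0,0,0],
    [0,0,2,0,0,0],
    [0,0,2,0,0,0],
    [0,0,2,0,0,0],
  ],
  grip=6.5,
  newtons=40,
)

```text
time_s: 5.2
eef_pos: [572.2, -283.5, 5.2]
ee_rot: [-0.0, 0.996, -0.089, -0.0]
force: [0.6, -1.4, 0.7]
grip_width: 0.76
```

```bash
python3 - <<'E'
from h import *
st();snap("wrist","w2");print(to((571,-283.5,4),-100.7))
E
```

```text
t 5.2 pos [ 572.2 -283.5    5.2] yawY -100.2 z [-0.  0. -1.] F [ 0.6 -1.4  0.7] g 0.76 q [-0.64  0.76  1.33  0.    1.05  1.11]
(array([ 0.06,  0.1 , -0.23]), array([-0.1,  0.3,  0.5]))
```

View pics/w2.png

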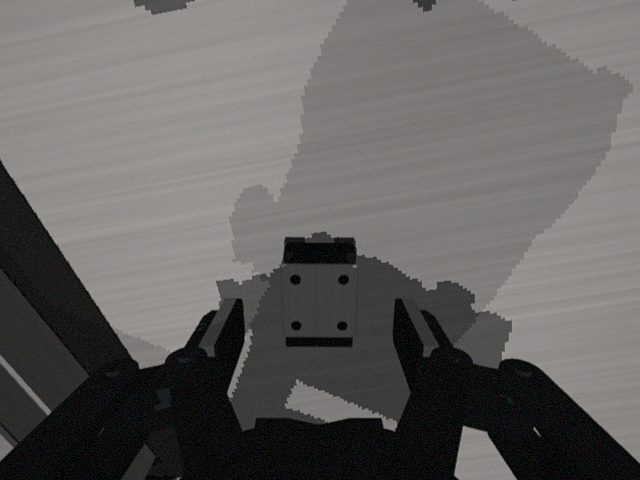

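Request:
move_arm(
  deltas=[
    [0,0,0,0,0,0.4],
    [0,0,0,0,0,0],
    [0,0,0,0,0,0],
    [0,0,0,0,0,0],
    [0,0,0,0,0,0],
    [0,0,0,0,0,0],
    [0,0,0,0,0,0],
    [0,0,-1,0,0,0],
    [0,0,-2,0,0,0],
    [0,0,-3,0,0,0],
  ],
  grip=2.5,
)

```text
time_s: 6.25
eef_pos: [571.7, -283.2, 66.4]
ee_rot: [-0.001, 0.996, -0.093, -0.001]
force: [1.0, -1.2, 0.5]
grip_width: 0.296
```

```bash
python3 - <<'E'
from h import *
import numpy as np
st();snap("wrist","w3")
# target: carriage placed with long axis along tray y? tray yaw -2.85
c=np.array([549.5,177.]);a=np.radians(-2.85);x=np.array([np.cos(a),np.sin(a)]);y=np.array([-np.sin(a),np.cos(a)])
t=c+51*x+0*y;print(t);print(to((t[0],t[1],120),-92.85),c-50*x)
E
```

```text
t 6.25 pos [ 571.7 -283.2   66.4] yawY -100.7 z [-0.002  0.002 -1.   ] F [ 1.  -1.2  0.5] g 0.296 q [-0.64  0.69  1.29 -0.    1.16  1.11]
[600.43691951 174.46420993]
(array([ -5.91, -45.6 ,  -4.89]), array([ 0.2, -0.4, -7.8])) [499.56184362 179.48606869]
```

View pics/w3.png

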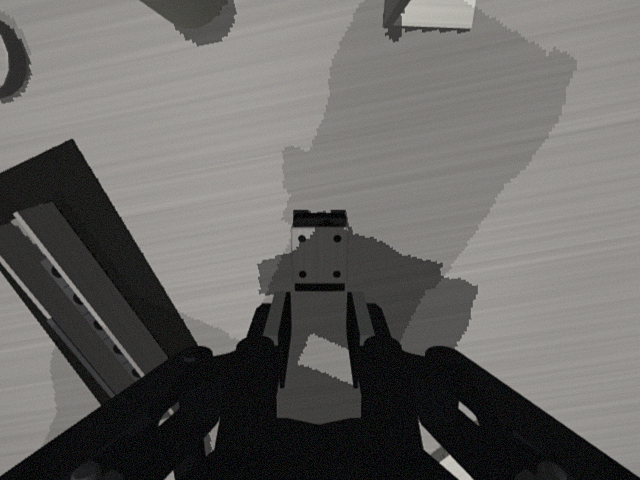

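```bash
python3 - <<'E'
from h import *
p=eyes.camera_params("wrist")
for z in (24,):
  h=np.array([ray("wrist",uv,z,p) for uv in [(302,239),(337,239),(302,274),(337,274)]]);print(h.round(1),h.mean(0))
snap("top","t1",(330,180,530,310),4)
st()
E
```

```text
[[ 585.2 -276.5   24. ]
 [ 581.  -298.6   24. ]
 [ 561.5 -271.7   24. ]
 [ 557.1 -294.5   24. ]] [ 571.1966854  -285.32154728   24.        ]
t 6.35 pos [ 574.2 -284.9   71.2] yawY -100.7 z [ 0.006 -0.005 -1.   ] F [-0.4 -0.1 -1.1] g 0.293 q [-0.64  0.68  1.29  0.    1.16  1.11]
```

View pics/t1.png

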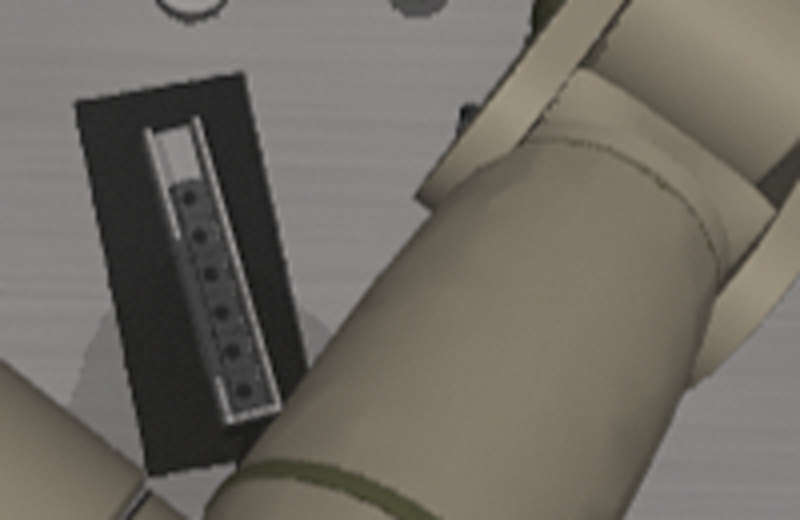

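Request:
move_arm(
  deltas=[
    [0,0,0,0,0,0],
    [0,0,0,0,0,0],
    [0,0,0,0,0,0],
    [0,0,0,0,0,0],
    [0,0.1,1,0,0,0],
    [0,0,1.5,0,0,0],
    [0,0,1.5,0,0,0],
    [0,0,1.5,0,0,0],
    [0,0,0.7,0,0,0],
    [0,0,0,0,0,0],
  ],
  grip=6,
)

```text
time_s: 7.35
eef_pos: [571.5, -284.1, 2.7]
ee_rot: [-0.001, 0.996, -0.093, -0.001]
force: [-0.3, -0.6, 0.3]
grip_width: 0.706
```

Request:
move_arm(
  deltas=[
    [0,0,0,0,0,0],
    [0,0,0,0,0,0],
    [0,0,0,0,0,0],
    [0,0,0,0,0,0],
    [0,0,0,0,0,0],
    [0,0,0,0,0,0],
    [0,0,0,0,0,0],
    [0,0,0,0,0,0],
    [0,0,0,0,0,0],
    [0,0,0,0,0,0],
  ],
  grip=2.5,
)

```text
time_s: 8.35
eef_pos: [572.1, -284.6, 4.3]
ee_rot: [0.0, 0.996, -0.093, -0.0]
force: [-0.1, 0.6, -0.3]
grip_width: 0.292
```

```bash
python3 - <<'E'
from h import *
snap("wrist","w4");st()
E
```

```text
t 8.4 pos [ 572.1 -284.6    4.3] yawY -100.7 z [ 0.  0. -1.] F [ 0.   0.5 -0.7] g 0.292 q [-0.64  0.77  1.33  0.    1.05  1.11]
```

View pics/w4.png

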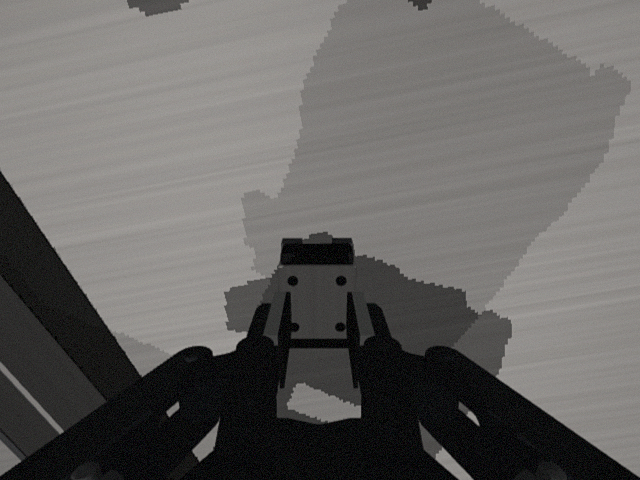

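```bash
python3 - <<'E'
from h import *
P,r=pose();p=eyes.camera_params("wrist")
print("tcp",proj("wrist",P,p),"grasp",proj("wrist",P+[0,0,19],p))
for dy in(-12.5,12.5):
  print([proj("wrist",P+r.apply([0,dy,z]),p).round() for z in(0,-10,-19,-40)])
for z in (4,24,30): print(z,ray("wrist",(317,304),z,p).round(1))
T=p["camera_from_world"];print(r.inv().apply(-T[:3,:3].T@T[:3,3]-P), r.inv().as_matrix()@T[:3,:3].T)
im=cv2.imread("pics/w4_full.png");im=cv2.convertScaleAbs(im,alpha=2.2);cv2.imwrite("pics/e.png",cv2.resize(im[220:400,240:400],None,fx=4,fy=3.3,interpolation=cv2.INTER_CUBIC))
im=eyes.capture("scene");cv2.imwrite("pics/s1.png",im);cv2.imwrite("pics/s1c.png",cv2.resize(im[250:400,120:320],None,fx=4,fy=4,interpolation=cv2.INTER_CUBIC))
E
```

```text
tcp [318.10846997 284.0353188 ] grasp [318.0601283  301.20100826]
[array([294., 284.]), array([293., 293.]), array([291., 301.]), array([287., 325.])]
[array([342., 284.]), array([344., 293.]), array([345., 301.]), array([349., 325.])]
4 [ 560.8 -281.8    4. ]
24 [ 571.1 -283.9   24. ]
30 [ 574.3 -284.5   30. ]
[  76.99880861    0.24147857 -167.29437675] [[-3.49935498e-04 -9.52195073e-01 -3.05490458e-01]
 [ 9.99999848e-01 -2.03234689e-04 -5.12017221e-04]
 [ 4.25454017e-04 -3.05490591e-01  9.52195000e-01]]
```

View pics/e.png

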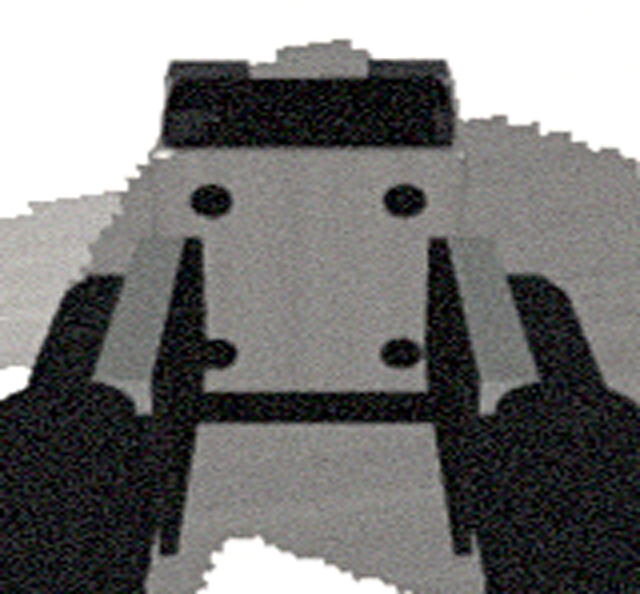

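View pics/s1c.png

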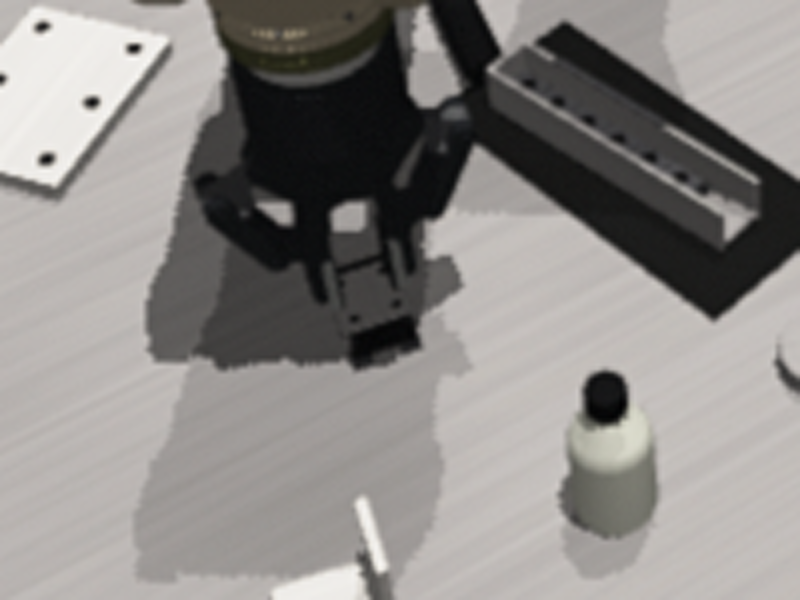

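```bash
python3 - <<'E'
from h import *
P,r=pose();p=eyes.camera_params("wrist")
for x in(11,0,-11):
  print(x,[proj("wrist",P+r.apply([x,12.5,-z]),p).round() for z in(0,5,10,15,20,25,30)])
E
```

```text
11 [array([343., 264.]), array([343., 268.]), array([344., 272.]), array([345., 276.]), array([346., 280.]), array([346., 285.]), array([347., 290.])]
0 [array([342., 284.]), array([343., 288.]), array([344., 293.]), array([344., 297.]), array([345., 302.]), array([346., 307.]), array([347., 313.])]
-11 [array([342., 303.]), array([342., 308.]), array([343., 313.]), array([344., 318.]), array([344., 323.]), array([345., 329.]), array([346., 335.])]
```

```bash
python3 - <<'E'
from h import *
P,r=pose();p=eyes.camera_params("scene");st()
im=cv2.imread("pics/s1.png");im=cv2.convertScaleAbs(im,alpha=1.8,beta=20)
c=cv2.resize(im[280:350,180:250],None,fx=8,fy=8,interpolation=cv2.INTER_CUBIC)
def d(pt,col):
  u=(proj("scene",pt,p)-[180,280])*8+4;cv2.circle(c,tuple(int(v) for v in u),4,col,-1)
for sy in(-1,1):
  for x in(-11,11):
    d(P+r.apply([x,sy*12.5,0]),(0,0,255)); d(P+r.apply([x,sy*12.5,-20]),(0,255,0));d(P+r.apply([x,sy*12.5,-40]),(255,0,0))
cv2.imwrite("pics/s2.png",c)
E
```

```text
t 8.45 pos [ 572.1 -284.6    4.3] yawY -100.7 z [-0.  0. -1.] F [ 0.4 -0.3 -0.7] g 0.292 q [-0.64  0.77  1.33 -0.    1.05  1.11]
```

View pics/s2.png

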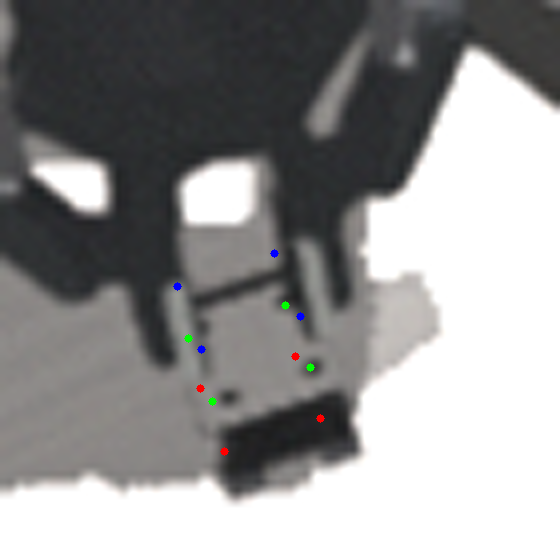

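Request:
move_arm(
  deltas=[
    [0,0,0,0,0,0],
    [0,0,0,0,0,0],
    [0,0,0,0,0,0],
    [0,0,0,0,0,0],
    [0,0,0,0,0,0],
    [0,0,0,0,0,0],
    [0,0,0.2,0,0,0],
    [0,0,0.2,0,0,0],
    [0,0,0,0,0,0],
    [0,0,0,0,0,0],
  ],
  grip=5.5,
)

```text
time_s: 9.45
eef_pos: [572.1, -284.6, 0.2]
ee_rot: [-0.0, 0.996, -0.093, -0.0]
force: [0.4, -0.1, 0.3]
grip_width: 0.644
```

```bash
python3 - <<'E'
from h import *
P,r=pose();p=eyes.camera_params("scene");st();
im=snap("scene","s3");im=cv2.convertScaleAbs(im,alpha=1.8,beta=20)
cv2.imwrite("pics/s3.png",cv2.resize(im[270:350,170:260],None,fx=8,fy=7,interpolation=cv2.INTER_CUBIC))
im=snap("wrist","w5");im=cv2.convertScaleAbs(im,alpha=2.2);cv2.imwrite("pics/w5.png",cv2.resize(im[220:400,220:420],None,fx=4,fy=3.3,interpolation=cv2.INTER_CUBIC))
E
```

```text
t 9.45 pos [ 5.721e+02 -2.846e+02  2.000e-01] yawY -100.7 z [-0.  0. -1.] F [ 0.4 -0.1  0.3] g 0.644 q [-0.64  0.77  1.33 -0.    1.04  1.11]
```

View pics/s3.png

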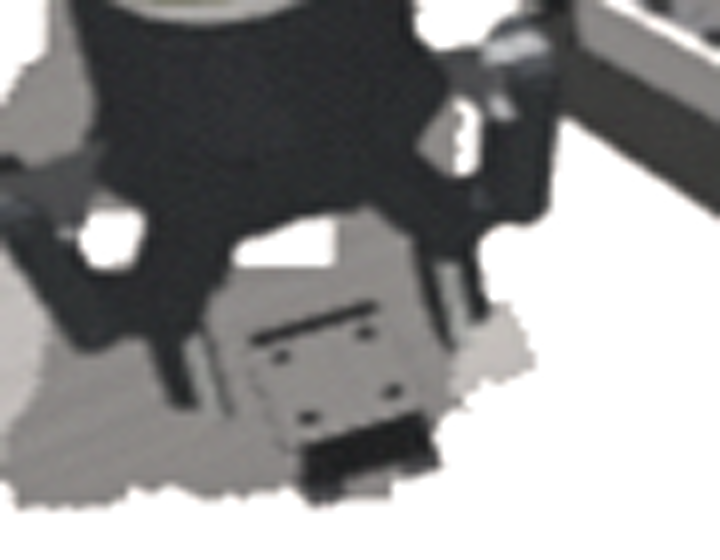

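View pics/w5.png

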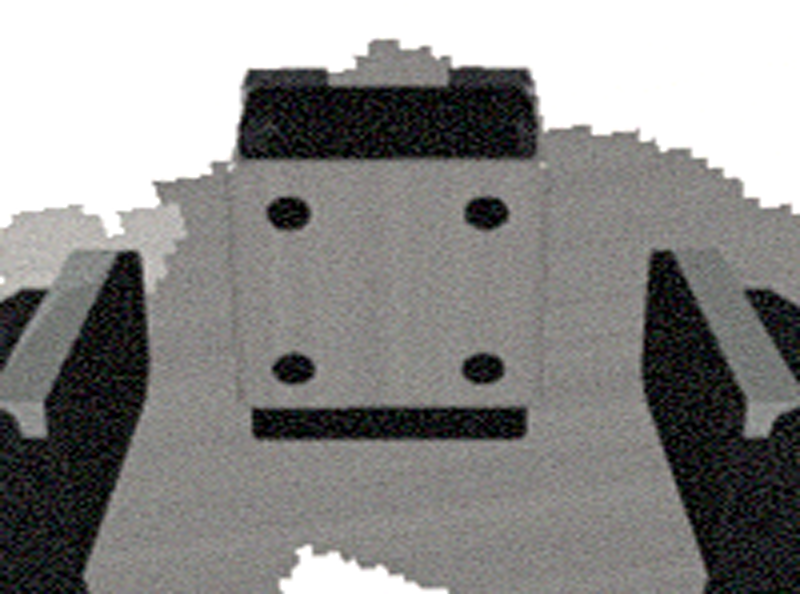

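Request:
move_arm(
  deltas=[
    [0,0,0.1,0,0,0],
    [0,0,0.1,0,0,0],
    [0,0,0.1,0,0,0],
    [0,0,0.1,0,0,0],
    [0,0,0.1,0,0,0],
    [0,0,0.1,0,0,0],
    [0,0,0,0,0,0],
    [0,0,0,0,0,0],
    [0,0,0,0,0,0],
    [0,0,0,0,0,0],
  ],
)

```text
time_s: 10.55
eef_pos: [572.1, -284.6, -5.6]
ee_rot: [0.0, 0.996, -0.093, 0.0]
force: [0.1, 0.2, 0.1]
grip_width: 0.645
```

```bash
python3 - <<'E'
from h import *
st()
im=snap("scene","s4");im=cv2.convertScaleAbs(im,alpha=1.8,beta=20)
cv2.imwrite("pics/s4.png",cv2.resize(im[270:350,170:260],None,fx=8,fy=7,interpolation=cv2.INTER_CUBIC))
E
```

```text
t 10.55 pos [ 572.1 -284.6   -5.6] yawY -100.7 z [ 0. -0. -1.] F [0.1 0.2 0.1] g 0.645 q [-0.64  0.78  1.34 -0.    1.03  1.11]
```

View pics/s4.png

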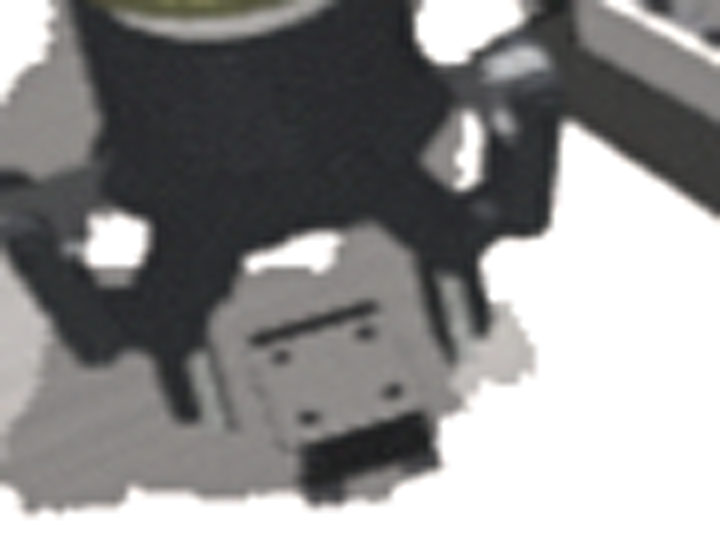

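Request:
move_arm(
  deltas=[
    [0,0,0.1,0,0,0],
    [0,0,0.1,0,0,0],
    [0,0,0.1,0,0,0],
    [0,0,0.1,0,0,0],
    [0,0,0.1,0,0,0],
    [0,0,0.1,0,0,0],
    [0,0,0.1,0,0,0],
    [0,0,0,0,0,0],
    [0,0,0,0,0,0],
    [0,0,0,0,0,0],
  ],
)

```text
time_s: 11.6
eef_pos: [572.2, -284.6, -12.6]
ee_rot: [0.0, 0.996, -0.093, 0.0]
force: [0.0, -0.4, 0.3]
grip_width: 0.642
```

```bash
python3 - <<'E'
from h import *
st()
im=snap("scene","s5");im=cv2.convertScaleAbs(im,alpha=1.8,beta=20)
cv2.imwrite("pics/s5.png",cv2.resize(im[270:350,170:260],None,fx=8,fy=7,interpolation=cv2.INTER_CUBIC))
im=snap("wrist","w6");im=cv2.convertScaleAbs(im,alpha=2.2);cv2.imwrite("pics/w6.png",cv2.resize(im[220:400,220:420],None,fx=4,fy=3.3,interpolation=cv2.INTER_CUBIC))
E
```

```text
t 11.6 pos [ 572.2 -284.6  -12.6] yawY -100.7 z [ 0. -0. -1.] F [ 0.  -0.4  0.3] g 0.642 q [-0.64  0.79  1.34 -0.    1.01  1.11]
```

View pics/s5.png

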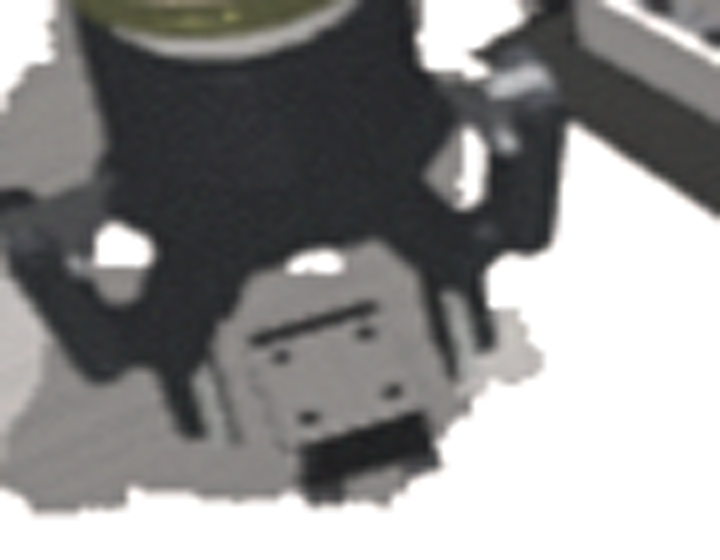

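View pics/w6.png

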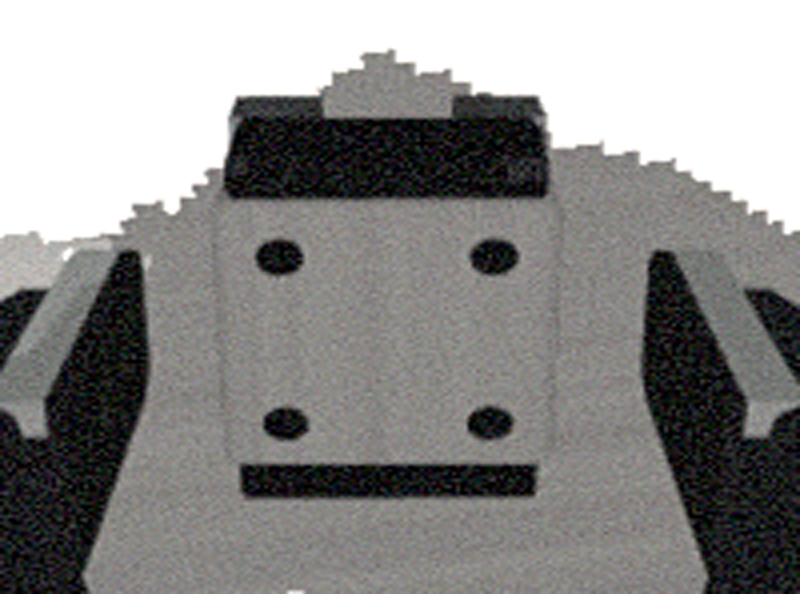

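```bash
python3 - <<'E'
from h import *
P,r=pose();ps=eyes.camera_params("scene");pw=eyes.camera_params("wrist")
for w,s in (((254,295.8),(199.6,332.9)),((383,295.8),(226.5,324.3)),((254,295.8),(226.5,324.3)),((383,295.8),(199.6,332.9))):
  x,e=tri([("wrist",w,pw),("scene",s,ps)]);print(x,e,r.inv().apply(x-P))
E
```

```text
[ 629.22356042 -306.31782913   97.36314167] [32.93740733] [  60.12264985   10.74845818 -109.99147106]
[ 645.4352386  -293.17959105  116.56566107] [25.80497549] [  73.61210397   -5.17319196 -129.19314403]
[ 583.44397341 -257.15339975   13.27261968] [1.0870014] [  5.99213291 -29.05420488 -25.9095899 ]
[ 578.0117991  -312.75368198   21.97092353] [0.73839862] [ 10.99035886  26.58730148 -34.60446768]
```

Request:
move_arm(
  deltas=[
    [0,0,0.1,0,0,0],
    [0,0,0.1,0,0,0],
    [0,0,0.1,0,0,0],
    [0,0,0.1,0,0,0],
    [0,0,0.1,0,0,0],
    [0,0,0.1,0,0,0],
    [0,0,0.1,0,0,0],
    [0,0,0,0,0,0],
    [0,0,0,0,0,0],
    [0,0,0,0,0,0],
  ],
)

```text
time_s: 12.7
eef_pos: [572.1, -284.6, -19.7]
ee_rot: [0.0, 0.996, -0.093, 0.0]
force: [0.2, 0.5, -0.0]
grip_width: 0.649
```

```bash
python3 - <<'E'
from h import *
st()
im=snap("scene","s6");im=cv2.convertScaleAbs(im,alpha=1.8,beta=20)
cv2.imwrite("pics/s6.png",cv2.resize(im[270:350,170:260],None,fx=8,fy=7,interpolation=cv2.INTER_CUBIC))
E
```

```text
t 12.7 pos [ 572.1 -284.6  -19.7] yawY -100.7 z [ 0. -0. -1.] F [ 0.2  0.5 -0. ] g 0.649 q [-0.64  0.8   1.34 -0.    1.    1.11]
```

View pics/s6.png

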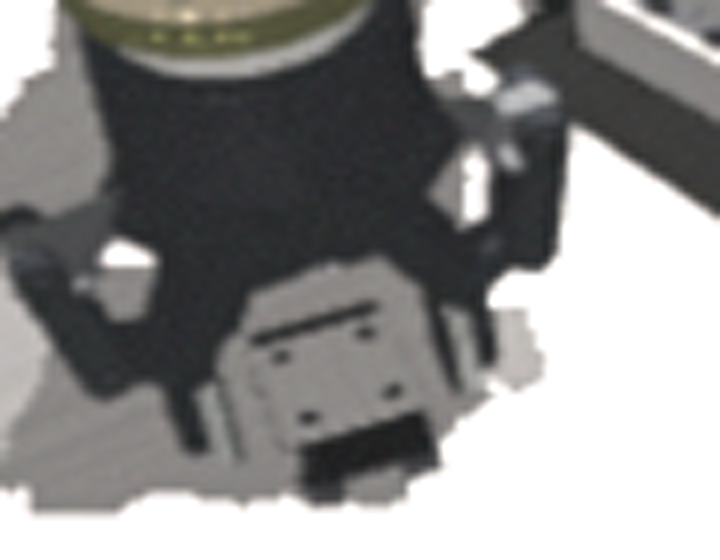

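Request:
move_arm(
  deltas=[
    [0,0,0,0,0,0],
    [0,0,0,0,0,0],
    [0,0,0,0,0,0],
    [0,0,0,0,0,0],
    [0,0,0,0,0,0],
    [0,0,0,0,0,0],
    [0,0,0,0,0,0],
    [0,0,0,0,0,0],
    [0,0,0,0,0,0],
    [0,0,0,0,0,0],
  ],
  grip=2.5,
)

```text
time_s: 13.75
eef_pos: [572.3, -284.7, -19.5]
ee_rot: [0.0, 0.996, -0.093, 0.0]
force: [-0.1, 0.1, 5.6]
grip_width: 0.41
```

```bash
python3 - <<'E'
from h import *
snap("wrist","w7");st()
E
```

```text
t 13.8 pos [ 572.3 -284.7  -19.4] yawY -100.7 z [ 0. -0. -1.] F [-0.1 -0.4  6. ] g 0.408 q [-0.64  0.8   1.34 -0.    1.    1.11]
```

View pics/w7.png

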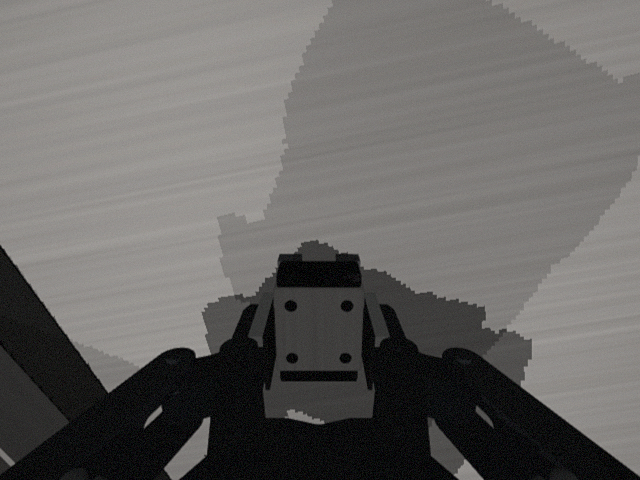

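Request:
move_arm(
  deltas=[
    [0,0,-0.5,0,0,0],
    [0,0,-1,0,0,0],
    [0,0,-2,0,0,0],
    [0,0,-2,0,0,0],
    [0,0,-2,0,0,0],
    [0,0,-2,0,0,0],
    [0,0,-1,0,0,0],
    [0,0,0,0,0,0],
    [0,0,0,0,0,0],
    [0,0,0,0,0,0],
  ],
)

```text
time_s: 14.8
eef_pos: [571.6, -284.2, 84.0]
ee_rot: [-0.001, 0.996, -0.093, -0.001]
force: [1.3, -0.4, -1.4]
grip_width: 0.405
```

```bash
python3 - <<'E'
from h import *
snap("wrist","w8");st();print(to((600.4,174.5,85),-92.85))
E
```

```text
t 14.85 pos [ 571.7 -284.3   84.1] yawY -100.7 z [-0.002  0.001 -1.   ] F [-0.7  0.3 -2.3] g 0.409 q [-0.64  0.67  1.27 -0.    1.2   1.11]
(array([-5.710e+00, -4.561e+01, -4.000e-02]), array([-0.1,  0.1, -7.9]))
```

View pics/w8.png

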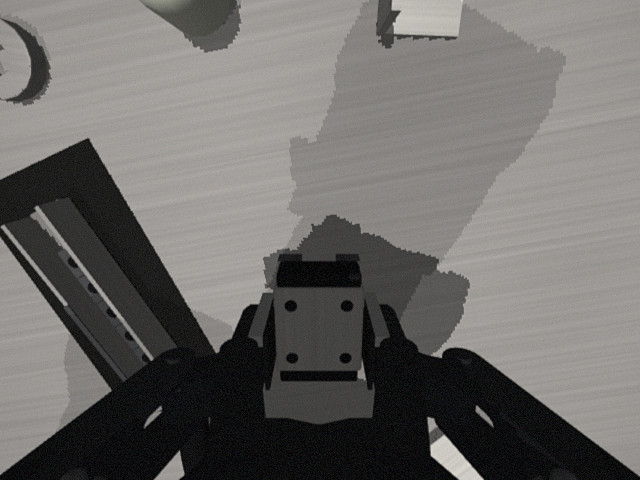

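Request:
move_arm(
  deltas=[
    [-0.2,-1.2,0,0,0,0],
    [-0.3,-2.4,0,0,0,0],
    [-0.3,-2.4,0,0,0,0],
    [-0.3,-2.4,0,0,0,0],
    [-0.3,-2.4,0,0,0,0],
    [-0.3,-2.4,0,0,0,0],
    [-0.3,-2.4,0,0,0,0],
    [-0.3,-2.4,0,0,0,0],
    [-0.3,-2.4,0,0,0,0],
    [-0.3,-2.4,0,0,0,0],
  ],
)

```text
time_s: 15.85
eef_pos: [585.6, -53.3, 85.0]
ee_rot: [-0.0, 0.996, -0.093, -0.0]
force: [0.2, 0.2, -1.8]
grip_width: 0.412
```

Request:
move_arm(
  deltas=[
    [-0.3,-2.4,0,0,0,0],
    [-0.3,-2.4,0,0,0,0],
    [-0.3,-2.4,0,0,0,0],
    [-0.3,-2.4,0,0,0,0],
    [-0.3,-2.4,0,0,0,0],
    [-0.3,-2.4,0,0,0,0],
    [-0.3,-2.4,0,0,0,0],
    [-0.3,-2.4,0,0,0,0],
    [-0.3,-2.4,0,0,0,-3.9],
    [-0.2,-1.2,0,0,0,-4],
  ],
)

```text
time_s: 16.85
eef_pos: [598.2, 176.8, 84.9]
ee_rot: [-0.0, 1.0, -0.022, -0.0]
force: [-0.3, 0.3, -1.5]
grip_width: 0.409
```

```bash
python3 - <<'E'
from h import *
st();print(to((600.4,174.5,-14),-92.85))
snap("wrist","w9")
E
```

```text
t 16.85 pos [598.2 176.8  84.9] yawY -92.6 z [-0.001  0.    -1.   ] F [-0.3  0.3 -1.5] g 0.409 q [0.1  0.64 1.33 0.   1.18 1.71]
(array([0.24, 0.22, 9.89]), array([-0. ,  0. ,  0.3]))
```

View pics/w9.png

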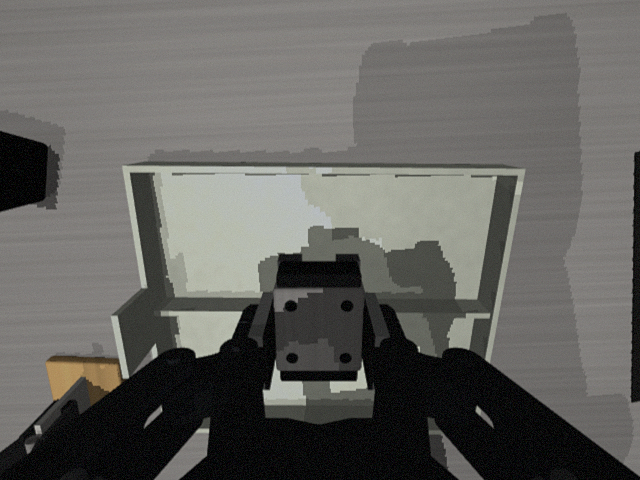

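Request:
move_arm(
  deltas=[
    [0.2,0.2,1,0,0,0],
    [0,0,1.5,0,0,0],
    [0,0,1.5,0,0,0],
    [0,0,1.5,0,0,0],
    [0,0,1.5,0,0,0],
    [0,0,1.3,0,0,0],
    [0,0,0.8,0,0,0],
    [0,0,0.4,0,0,0],
    [0,0,0.2,0,0,0],
    [0,0,0.1,0,0,0],
  ],
)

```text
time_s: 17.9
eef_pos: [601.2, 172.2, -12.4]
ee_rot: [-0.0, 1.0, -0.025, 0.0]
force: [1.4, 0.0, -1.7]
grip_width: 0.41
```

```bash
python3 - <<'E'
from h import *
st();snap("wrist","w10")
E
```

```text
t 17.9 pos [601.2 172.2 -12.4] yawY -92.8 z [ 0.001  0.    -1.   ] F [ 1.4  0.  -1.7] g 0.41 q [ 0.09  0.76  1.39 -0.    0.99  1.71]
```

View pics/w10.png

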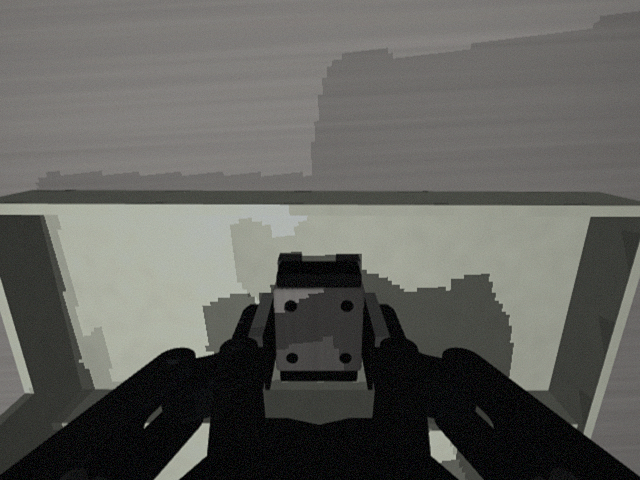

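Down a little further and release.

Request:
move_arm(
  deltas=[
    [0,0,0.1,0,0,0],
    [0,0,0.1,0,0,0],
    [0,0,0,0,0,0],
    [0,0,0,0,0,0],
    [0,0,0,0,0,0],
    [0,0,0,0,0,0],
    [0,0,0,0,0,0],
    [0,0,0,0,0,0],
    [0,0,0,0,0,0],
    [0,0,0,0,0,0],
  ],
)

```text
time_s: 18.95
eef_pos: [601.0, 172.1, -14.7]
ee_rot: [-0.0, 1.0, -0.025, 0.0]
force: [-0.4, -0.7, -1.2]
grip_width: 0.409
```

Request:
move_arm(
  deltas=[
    [0,0,0,0,0,0],
    [0,0,0,0,0,0],
    [0,0,0,0,0,0],
    [0,0,0,0,0,0],
    [0,0,-1,0,0,0],
    [0,0,-2,0,0,0],
    [0,0,-3,0,0,0],
    [0,0,-3,0,0,0],
    [0,0,-3,0,0,0],
    [0,0,-2,0,0,0],
  ],
  grip=6,
)

```text
time_s: 19.95
eef_pos: [601.6, 172.2, 128.6]
ee_rot: [-0.0, 1.0, -0.024, 0.002]
force: [0.6, 0.4, -0.4]
grip_width: 0.701
```

```bash
python3 - <<'E'
from h import *
st();snap("wrist","w11");print(to((540,-110,200),-74.4))
E
```

```text
t 19.95 pos [601.6 172.2 128.6] yawY -92.8 z [ 0.003  0.    -1.   ] F [ 0.6  0.4 -0.4] g 0.701 q [ 0.09  0.6   1.28 -0.    1.26  1.71]
(array([-4.83, 28.5 , -6.92]), array([  0. ,  -0.4, -18.4]))
```

View pics/w11.png

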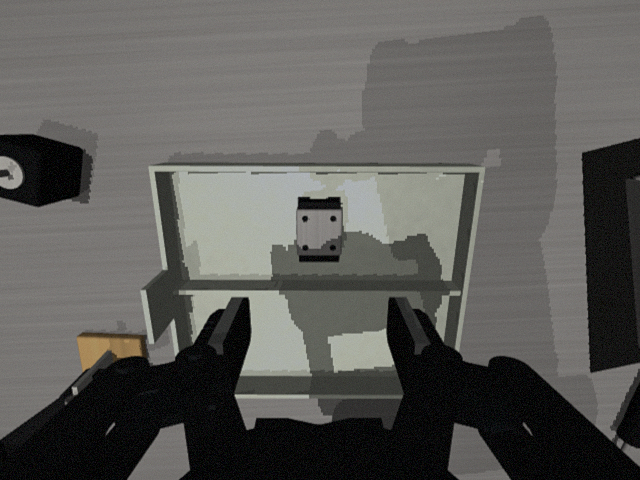

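Request:
move_arm(
  deltas=[
    [-0.4,2.5,-0.5,0,0,0],
    [-0.4,3,-0.5,0,0,0],
    [-0.4,3,-0.5,0,0,0],
    [-0.5,3,-0.5,0,0,0],
    [-0.5,3,-0.5,0,0,0],
    [-0.5,3,-0.5,0,0,0],
    [-0.5,3,-0.5,0,0,0],
    [-0.5,3,-0.5,0,0,0],
    [-0.5,3,-0.5,0,0,0],
    [-0.5,2,-0.5,0,0,0],
  ],
)

```text
time_s: 21.0
eef_pos: [539.5, -112.0, 175.7]
ee_rot: [0.0, 1.0, -0.025, 0.0]
force: [0.1, -0.1, 0.1]
grip_width: 0.698
```

Request:
move_arm(
  deltas=[
    [0,0,0,0,0,-6],
    [0,0,0,0,0,-6],
    [0,0,0,0,0,-6.4],
    [0,0,0,0,0,0],
    [0,0,0,0,0,0],
    [0,0,0,0,0,0],
    [0,0,0,0,0,0],
    [0,0,0,0,0,0],
    [0,0,0,0,0,0],
    [0,0,0,0,0,0],
  ],
)

```text
time_s: 22.0
eef_pos: [540.0, -110.2, 175.3]
ee_rot: [-0.0, 0.991, 0.136, -0.0]
force: [0.4, -1.0, 0.1]
grip_width: 0.702
```

```bash
python3 - <<'E'
from h import *
st();p=eyes.camera_params("wrist");im=snap("wrist","w12");np.save("pics/w12.npy",p["camera_from_world"]);st()
E
```

```text
t 22.0 pos [ 540.  -110.2  175.3] yawY -74.4 z [-0.  0. -1.] F [ 0.4 -1.   0.1] g 0.702 q [-0.41  0.4   1.47  0.    1.28  0.89]
t 22.05 pos [ 540.  -110.2  175.3] yawY -74.4 z [ 0. -0. -1.] F [ 0.3 -0.7 -0.4] g 0.704 q [-0.41  0.4   1.47 -0.    1.28  0.89]
```

View pics/w12.png

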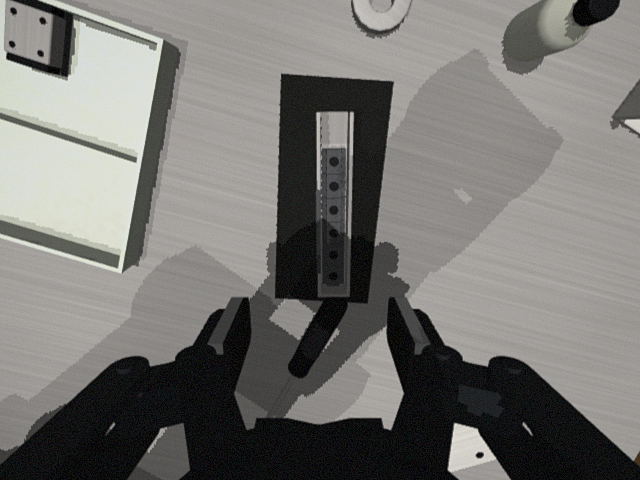

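```bash
python3 - <<'E'
from h import *
p=dict(K=eyes.camera_params("wrist")["K"],camera_from_world=np.load("pics/w12.npy"))
c=np.array([ray("wrist",uv,30,p) for uv in [(316.5,112),(353,112),(317,297),(350,297)]])
print(c.round(1),c.mean(0));v=c[0]+c[1]-c[2]-c[3];print(np.degrees(np.arctan2(v[1],v[0])),np.linalg.norm(c[0]-c[2]),np.linalg.norm(c[1]-c[3]))
v/=np.linalg.norm(v);m=(c[0]+c[1])/2-v*85;print(m,(c[2]+c[3])/2+v*85)
m=(m+(c[2]+c[3])/2+v*85)/2;m[:2]=(m[:2])
print(to((m[0],m[1],30),-74.4),to((m[0],m[1],-16),-74.4))
n=np.array([ray("wrist",uv,16,p) for uv in [(334,161),(334,186),(334,210),(333,233),(333,255),(333,276)]]);print(n.round(1))
E
```

```text
[[ 625.7  -84.2   30. ]
 [ 633.9 -113.5   30. ]
 [ 461.8 -130.1   30. ]
 [ 470.5 -161.2   30. ]] [ 547.99256203 -122.22914046   30.        ]
15.951084192705542 170.18137147864334 170.1888516259741
[ 548.08022286 -122.2040851    30.        ] [ 547.9049012  -122.25419583   30.        ]
(array([ 0.44,  1.37, 14.53]), array([ 0., -0., -0.])) (array([ 0.44,  1.37, 19.13]), array([ 0., -0., -0.]))
[[ 590.3 -110.4   16. ]
 [ 568.6 -116.7   16. ]
 [ 546.9 -123.1   16. ]
 [ 524.9 -128.5   16. ]
 [ 503.3 -134.8   16. ]
 [ 481.8 -141.1   16. ]]
```

Request:
move_arm(
  deltas=[
    [0.2,0.4,2,0,0,-0.4],
    [0.2,0.5,2.5,0,0,0],
    [0,0.5,2.5,0,0,0],
    [0,0,2.5,0,0,0],
    [0,0,2.5,0,0,0],
    [0,0,2.5,0,0,0],
    [0,0,2,0,0,0],
    [0,0,1.5,0,0,0],
    [0,0,0.8,0,0,0],
    [0,0,0.3,0,0,0],
  ],
)

```text
time_s: 23.05
eef_pos: [547.5, -122.5, -16.2]
ee_rot: [-0.0, 0.99, 0.139, -0.0]
force: [0.1, -1.0, 0.8]
grip_width: 0.704
```

```bash
python3 - <<'E'
from h import *
st();im=snap("wrist","w13");print(to((548,-122.2,-16),-74.05))
E
```

```text
t 23.05 pos [ 547.5 -122.5  -16.2] yawY -74.0 z [-0.001  0.    -1.   ] F [ 0.1 -1.   0.8] g 0.704 q [-0.43  0.66  1.61 -0.    0.88  0.86]
(array([ 0.05, -0.02, -0.01]), array([-0.,  0.,  0.]))
```

View pics/w13.png

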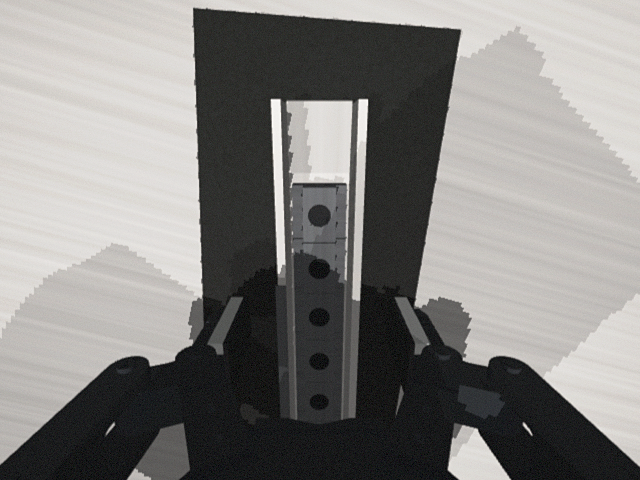

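Request:
move_arm(
  deltas=[
    [0,0,0,0,0,0],
    [0,0,0,0,0,0],
    [0,0,0,0,0,0],
    [0,0,0,0,0,0],
    [0,0,0,0,0,0],
    [0,0,0,0,0,0],
    [0,0,0,0,0,0],
    [0,0,0,0,0,0],
    [0,0,0,0,0,0],
    [0,0,0,0,0,0],
  ],
  grip=1.5,
  newtons=60,
)

```text
time_s: 24.1
eef_pos: [548.3, -122.7, -14.7]
ee_rot: [0.0, 0.99, 0.139, 0.001]
force: [-1.3, 0.1, 6.1]
grip_width: 0.345
```

Request:
move_arm(
  deltas=[
    [0,0,-0.3,0,0,0],
    [0,0,-0.6,0,0,0],
    [0,0,-1,0,0,0],
    [0,0,-1.3,0,0,0],
    [0,0,-1.3,0,0,0],
    [0,0,-1.3,0,0,0],
    [0,0,-1.3,0,0,0],
    [0,0,-1,0,0,0],
    [0,0,-0.6,0,0,0],
    [0,0,-0.3,0,0,0],
  ],
)

```text
time_s: 25.1
eef_pos: [547.8, -122.6, 74.9]
ee_rot: [0.0, 0.99, 0.139, 0.0]
force: [0.3, 0.8, -4.5]
grip_width: 0.347
```

```bash
python3 - <<'E'
from h import *
st();im=snap("wrist","w14")
a=np.radians(-2.85);c=np.array([549.5,177.]);x=np.array([np.cos(a),np.sin(a)]);y=np.array([-np.sin(a),np.cos(a)])
l=c-51*x-60*y;m=l-80*y;print("lip",l,"mid",m)
E
```

```text
t 25.1 pos [ 547.8 -122.6   74.9] yawY -74.0 z [ 0. -0. -1.] F [ 0.3  0.8 -4.5] g 0.347 q [-0.43  0.52  1.55  0.    1.07  0.86]
lip [495.57979806 119.61000241] mid [491.60208815  39.70895221]
```

View pics/w14.png

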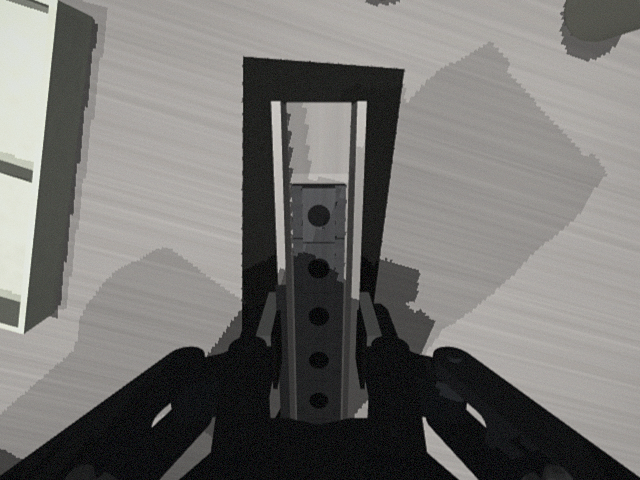

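```bash
python3 - <<'E'
from h import *
print(to((491.3,32.7,80),-74.05))
E
```

```text
(array([ -1.16, -16.49,  -0.51]), array([ 0., -0.,  0.]))
```

Request:
move_arm(
  deltas=[
    [0,-0.3,-0.1,0,0,0],
    [-0.1,-0.8,-0.1,0,0,0],
    [-0.1,-1.2,-0.1,0,0,0],
    [-0.1,-1.5,-0.1,0,0,0],
    [-0.1,-1.5,-0.1,0,0,0],
    [-0.1,-1.5,0,0,0,0],
    [-0.1,-1.5,0,0,0,0],
    [-0.1,-1.5,0,0,0,0],
    [-0.1,-1.5,0,0,0,0],
    [-0.1,-1.5,0,0,0,0],
  ],
)

```text
time_s: 26.15
eef_pos: [503.3, -0.8, 79.3]
ee_rot: [-0.0, 0.99, 0.139, -0.0]
force: [0.4, 0.4, -4.2]
grip_width: 0.35
```

Request:
move_arm(
  deltas=[
    [-0.1,-1.4,0,0,0,0],
    [-0.1,-1.2,0,0,0,0],
    [-0.1,-0.8,0,0,0,0],
    [0,-0.3,0,0,0,-2],
    [0,0,0,0,0,-4],
    [0,0,0,0,0,-5],
    [0,0,0,0,0,-6],
    [0,0,0,0,0,-6],
    [0,0,0,0,0,-6],
    [0,0,0,0,0,-6],
  ],
)

```text
time_s: 27.15
eef_pos: [490.9, 32.4, 79.3]
ee_rot: [0.0, 0.901, 0.433, 0.0]
force: [-0.7, 0.1, -4.7]
grip_width: 0.346
```

Request:
move_arm(
  deltas=[
    [0,0,0,0,0,-6],
    [0,0,0,0,0,-6],
    [0,0,0,0,0,-6],
    [0,0,0,0,0,-6],
    [0,0,0,0,0,-5],
    [0,0,0,0,0,-4],
    [0,0,0,0,0,-3.2],
    [0,0,0,0,0,0],
    [0,0,0,0,0,0],
    [0,0,0,0,0,0],
  ],
)

```text
time_s: 28.15
eef_pos: [490.8, 32.6, 79.3]
ee_rot: [0.0, 0.725, 0.689, 0.0]
force: [-0.9, -0.9, -4.3]
grip_width: 0.348
```

```bash
python3 - <<'E'
from h import *
st();im=snap("wrist","w15");print(to((491.3,32.7,56),-2.85))
im=snap("top","t15",(110,150,430,390),2.4)
E
```

```text
t 28.15 pos [490.8  32.6  79.3] yawY -2.9 z [ 0. -0. -1.] F [-0.9 -0.9 -4.3] g 0.348 q [-0.17  0.39  1.76 -0.    1.   -0.12]
(array([0.01, 0.05, 2.33]), array([0., 0., 0.]))
```

View pics/w15.png

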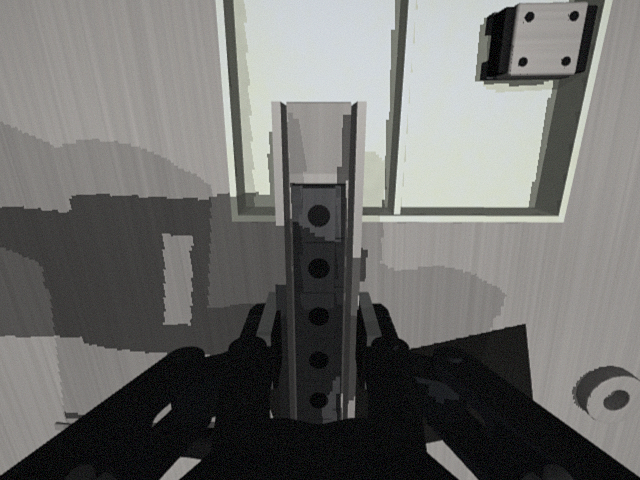

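View pics/t15.png

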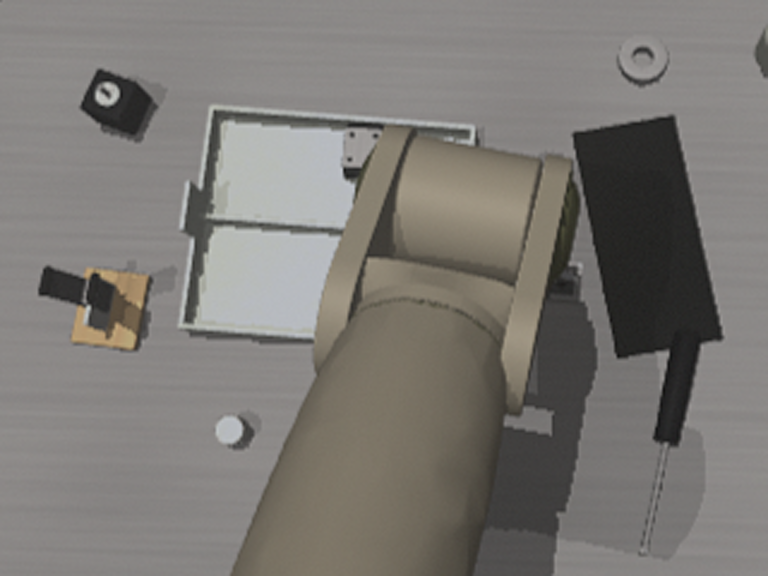

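Request:
move_arm(
  deltas=[
    [0,0,0.4,0,0,0],
    [0,0,0.5,0,0,0],
    [0,0,0.5,0,0,0],
    [0,0,0.5,0,0,0],
    [0,0,0.4,0,0,0],
    [0,0,0,0,-2,0],
    [0,0,0,0,-2.5,0],
    [0,0,0,0,-2.5,0],
    [0,0,0,0,-2,0],
    [0,0,0,0,-1,0],
  ],
)

```text
time_s: 29.25
eef_pos: [490.7, 33.1, 56.0]
ee_rot: [0.06, 0.721, 0.687, -0.063]
force: [-0.5, -0.6, -4.0]
grip_width: 0.348
```

Request:
move_arm(
  deltas=[
    [0,0,0,0,-1,0],
    [0,0,0,0,-1,0],
    [0,0,0,0,-1,0],
    [0,0,0,0,-0.7,0],
    [0,0,0,0,-0.7,0],
    [0,0,0,0,-0.6,0],
    [0,0,0,0,0,0],
    [0,0,0,0,0,0],
    [0,0,0,0,0,0],
    [0,0,0,0,0,0],
  ],
)

```text
time_s: 30.25
eef_pos: [490.7, 32.6, 56.3]
ee_rot: [0.09, 0.718, 0.684, -0.095]
force: [-0.4, 0.4, -4.3]
grip_width: 0.347
```

```bash
python3 - <<'E'
from h import *
st();im=snap("wrist","w16")
E
```

```text
t 30.25 pos [490.7  32.6  56.3] yawY -2.8 z [-0.013 -0.258 -0.966] F [-0.4  0.4 -4.3] g 0.347 q [-0.02  0.46  1.75 -0.32  0.97  0.21]
```

View pics/w16.png

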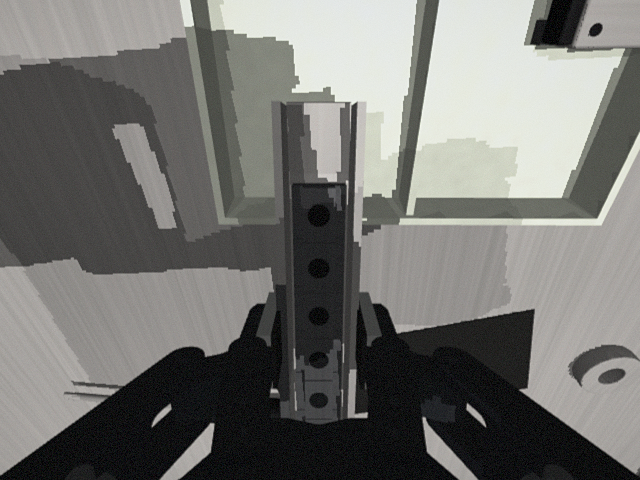

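Request:
move_arm(
  deltas=[
    [0,0,0,0,-0.5,0],
    [0,0,0,0,-0.5,0],
    [0,0,0,0,-0.5,0],
    [0,0,0,0,-0.5,0],
    [0,0,0,0,-0.5,0],
    [0,0,0,0,-0.5,0],
    [0,0,0,0,0,0],
    [0,0,0,0,0,0],
    [0,0,0,0,0,0],
    [0,0,0,0,0,0],
  ],
)

```text
time_s: 31.3
eef_pos: [490.7, 32.7, 56.3]
ee_rot: [0.108, 0.715, 0.681, -0.113]
force: [-0.5, -1.0, -4.7]
grip_width: 0.348
```

```bash
python3 - <<'E'
from h import *
st();im=snap("wrist","w17",(180,60,460,430),1.6)
E
```

```text
t 31.3 pos [490.7  32.7  56.3] yawY -2.8 z [-0.015 -0.309 -0.951] F [-0.5 -1.  -4.7] g 0.348 q [ 0.01  0.47  1.74 -0.38  0.98  0.28]
```

View pics/w17.png

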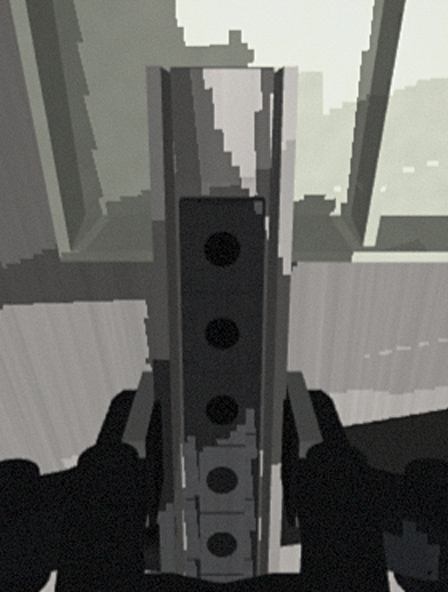

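Request:
move_arm(
  deltas=[
    [0,0,0,0,-0.4,0],
    [0,0,0,0,-0.4,0],
    [0,0,0,0,-0.4,0],
    [0,0,0,0,-0.4,0],
    [0,0,0,0,-0.4,0],
    [0,0,0,0,0,0],
    [0,0,0,0,0,0],
    [0,0,0,0,0,0],
    [0,0,0,0,0,0],
    [0,0,0,0,0,0],
  ],
)

```text
time_s: 32.35
eef_pos: [490.7, 32.7, 56.3]
ee_rot: [0.12, 0.713, 0.679, -0.126]
force: [0.2, -0.7, -4.2]
grip_width: 0.348
```

```bash
python3 - <<'E'
from h import *
st();im=snap("wrist","w18",(180,60,460,430),1.6)
E
```

```text
t 32.35 pos [490.7  32.7  56.3] yawY -2.8 z [-0.017 -0.342 -0.94 ] F [ 0.2 -0.7 -4.2] g 0.348 q [ 0.02  0.48  1.73 -0.42  0.99  0.32]
```

View pics/w18.png

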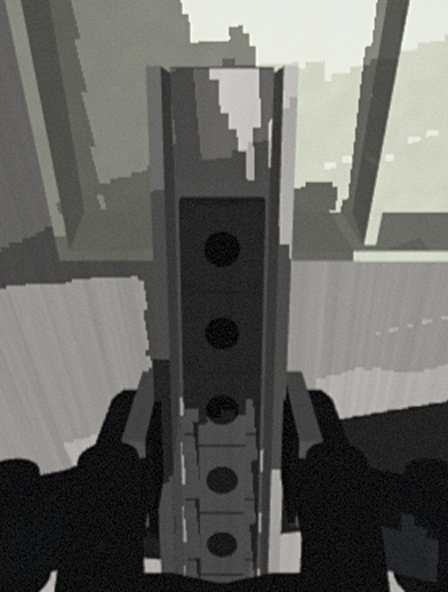

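Request:
move_arm(
  deltas=[
    [0,0,0,0,-0.4,0],
    [0,0,0,0,-0.4,0],
    [0,0,0,0,-0.4,0],
    [0,0,0,0,-0.3,0],
    [0,0,0,0,0,0],
    [0,0,0,0,0,0],
    [0,0,0,0,0,0],
    [0,0,0,0,0,0],
    [0,0,0,0,0,0],
    [0,0,0,0,0,0],
  ],
)

```text
time_s: 33.4
eef_pos: [490.7, 32.7, 56.3]
ee_rot: [0.129, 0.712, 0.677, -0.135]
force: [0.1, 0.2, -5.1]
grip_width: 0.348
```

```bash
python3 - <<'E'
from h import *
st();im=snap("wrist","w19",(180,60,460,430),1.2)
E
```

```text
t 33.4 pos [490.7  32.7  56.3] yawY -2.8 z [-0.018 -0.366 -0.93 ] F [ 0.1  0.2 -5.1] g 0.348 q [ 0.04  0.49  1.73 -0.45  1.    0.35]
```

View pics/w19.png

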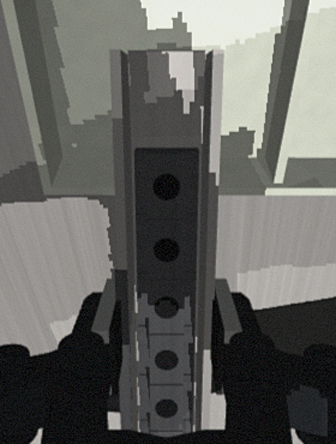

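Request:
move_arm(
  deltas=[
    [0,0,0,0,-0.4,0],
    [0,0,0,0,-0.4,0],
    [0,0,0,0,-0.4,0],
    [0,0,0,0,-0.3,0],
    [0,0,0,0,0,0],
    [0,0,0,0,0,0],
    [0,0,0,0,0,0],
    [0,0,0,0,0,0],
    [0,0,0,0,0,0],
    [0,0,0,0,0,0],
  ],
)

```text
time_s: 34.45
eef_pos: [490.7, 32.7, 56.3]
ee_rot: [0.137, 0.71, 0.676, -0.144]
force: [-0.1, -0.8, -3.5]
grip_width: 0.344
```

```bash
python3 - <<'E'
from h import *
st();im=snap("wrist","w20",(180,60,460,430),1.2)
E
```

```text
t 34.45 pos [490.7  32.7  56.3] yawY -2.8 z [-0.019 -0.39  -0.921] F [-0.1 -0.8 -3.5] g 0.344 q [ 0.05  0.5   1.72 -0.48  1.02  0.37]
```

View pics/w20.png

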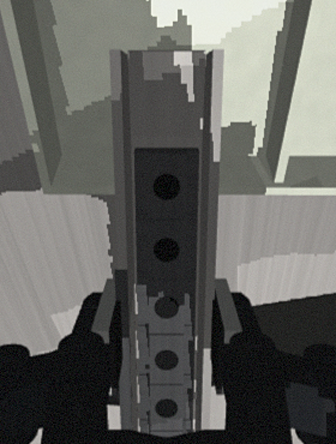

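23°, still none. Continue.

Request:
move_arm(
  deltas=[
    [0,0,0,0,-0.4,0],
    [0,0,0,0,-0.4,0],
    [0,0,0,0,-0.4,0],
    [0,0,0,0,-0.3,0],
    [0,0,0,0,0,0],
    [0,0,0,0,0,0],
    [0,0,0,0,0,0],
    [0,0,0,0,0,0],
    [0,0,0,0,0,0],
    [0,0,0,0,0,0],
  ],
)

```text
time_s: 35.5
eef_pos: [490.7, 32.7, 56.3]
ee_rot: [0.146, 0.708, 0.674, -0.154]
force: [-0.7, -0.9, -4.6]
grip_width: 0.349
```

```bash
python3 - <<'E'
from h import *
st();im=snap("wrist","w21",(180,60,460,430),1.2)
E
```

```text
t 35.5 pos [490.7  32.7  56.3] yawY -2.8 z [-0.02  -0.414 -0.91 ] F [-0.7 -0.9 -4.6] g 0.349 q [ 0.06  0.51  1.72 -0.5   1.03  0.4 ]
```

View pics/w21.png

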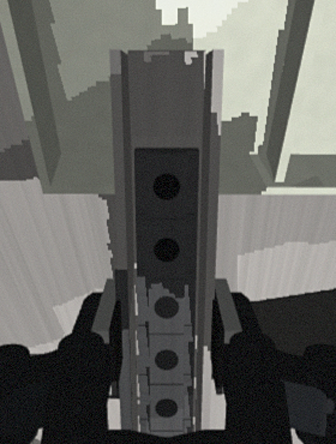

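Request:
move_arm(
  deltas=[
    [0,0,0,0,-0.4,0],
    [0,0,0,0,-0.4,0],
    [0,0,0,0,-0.4,0],
    [0,0,0,0,0,0],
    [0,0,0,0,0,0],
    [0,0,0,0,0,0],
    [0,0,0,0,0,0],
    [0,0,0,0,0,0],
    [0,0,0,0,0,0],
    [0,0,0,0,0,0],
  ],
)

```text
time_s: 36.55
eef_pos: [490.7, 32.7, 56.3]
ee_rot: [0.153, 0.706, 0.672, -0.161]
force: [0.3, 0.7, -4.6]
grip_width: 0.35
```

```bash
python3 - <<'E'
from h import *
st();im=snap("wrist","w22",(180,60,460,430),1.2)
E
```

```text
t 36.55 pos [490.7  32.7  56.3] yawY -2.8 z [-0.021 -0.433 -0.901] F [ 0.3  0.7 -4.6] g 0.35 q [ 0.08  0.52  1.71 -0.52  1.04  0.42]
```

View pics/w22.png

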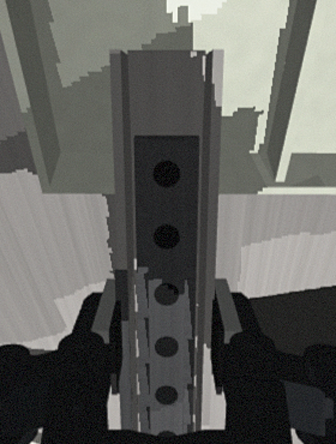

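```bash
cat > mon.py <<'E'
from h import *
import sys
ims=[]
for i in range(int(sys.argv[2])):
    im=eyes.capture("wrist");ims.append(im[0:430,200:440])
k=ims[::max(1,len(ims)//4)][-3:]+[]
if k[-1] is not ims[-1]: k.append(ims[-1])
cv2.imwrite("pics/"+sys.argv[1]+".png",cv2.resize(np.hstack(k),None,fx=.8,fy=.8));st()
E
python3 mon.py m1 6
```

```text
t 36.9 pos [490.7  32.7  56.3] yawY -2.8 z [-0.021 -0.433 -0.901] F [-0.2 -0.1 -4.5] g 0.34 q [ 0.08  0.52  1.71 -0.52  1.04  0.42]
```

View pics/m1.png

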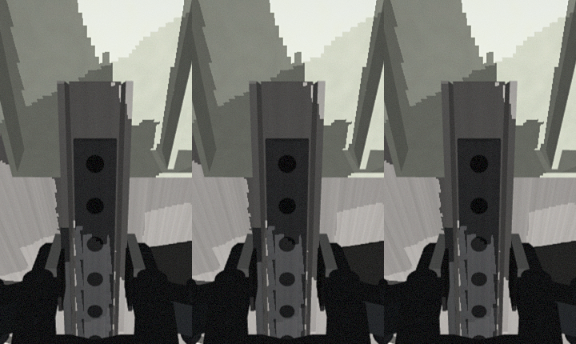

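Request:
move_arm(
  deltas=[
    [0,0,0,0,-0.4,0],
    [0,0,0,0,-0.4,0],
    [0,0,0,0,-0.4,0],
    [0,0,0,0,0,0],
    [0,0,0,0,0,0],
    [0,0,0,0,0,0],
    [0,0,0,0,0,0],
    [0,0,0,0,0,0],
    [0,0,0,0,0,0],
    [0,0,0,0,0,0],
  ],
)

```text
time_s: 37.9
eef_pos: [490.7, 32.7, 56.3]
ee_rot: [0.16, 0.704, 0.671, -0.168]
force: [0.4, 0.6, -4.9]
grip_width: 0.347
```

```bash
python3 mon.py m2 3
```

```text
t 38.05 pos [490.7  32.7  56.3] yawY -2.8 z [-0.022 -0.452 -0.892] F [-0.9 -0.8 -4.1] g 0.345 q [ 0.09  0.52  1.71 -0.54  1.05  0.45]
```

View pics/m2.png

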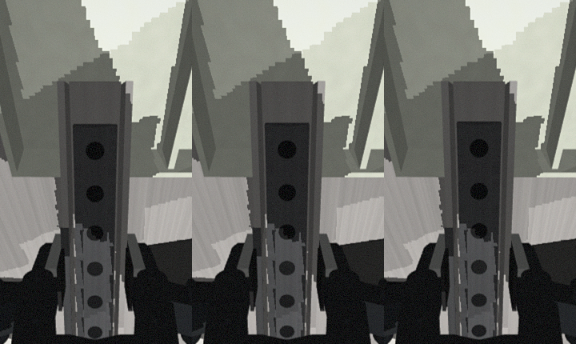

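```bash
python3 mon.py m3 8
```

```text
t 38.45 pos [490.7  32.7  56.3] yawY -2.8 z [-0.022 -0.452 -0.892] F [-0.   0.2 -4.4] g 0.35 q [ 0.09  0.52  1.71 -0.54  1.05  0.45]
```

View pics/m3.png

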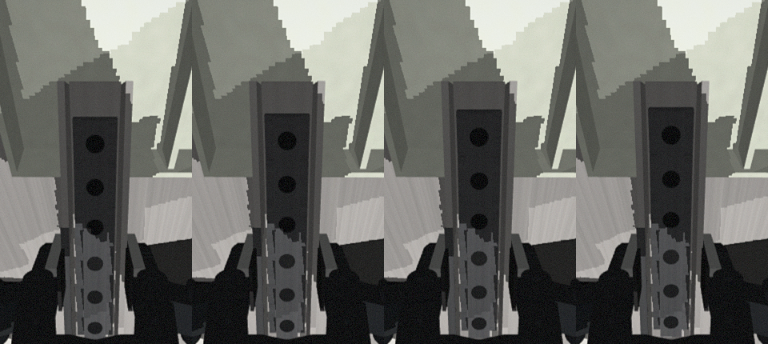

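```bash
python3 mon.py m4 8
```

```text
t 38.85 pos [490.7  32.7  56.3] yawY -2.8 z [-0.022 -0.452 -0.892] F [ 1.  -0.2 -4.4] g 0.347 q [ 0.09  0.52  1.71 -0.54  1.05  0.45]
```

View pics/m4.png

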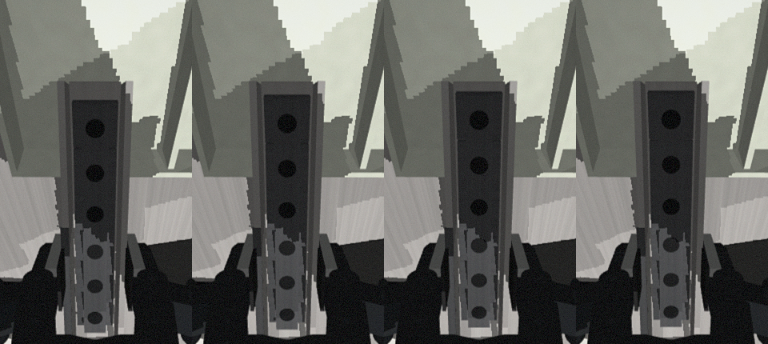

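```bash
python3 mon.py m5 6
```

```text
t 39.15 pos [490.7  32.7  56.3] yawY -2.8 z [-0.022 -0.452 -0.892] F [-0.1 -0.2 -4.1] g 0.351 q [ 0.09  0.52  1.71 -0.54  1.05  0.45]
```

View pics/m5.png

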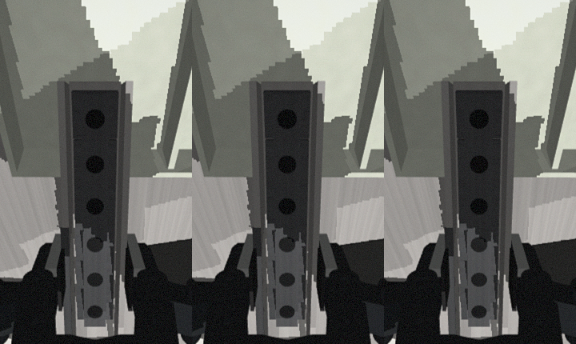

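Request:
move_arm(
  deltas=[
    [0,0,0,0,-0.1,0],
    [0,0,0,0,-0.1,0],
    [0,0,0,0,-0.1,0],
    [0,0,0,0,-0.1,0],
    [0,0,0,0,-0.1,0],
    [0,0,0,0,-0.1,0],
    [0,0,0,0,-0.1,0],
    [0,0,0,0,-0.1,0],
    [0,0,0,0,-0.1,0],
    [0,0,0,0,-0.1,0],
  ],
)

```text
time_s: 40.15
eef_pos: [490.7, 32.7, 56.3]
ee_rot: [0.166, 0.703, 0.669, -0.175]
force: [0.2, -0.3, -4.8]
grip_width: 0.349
```

```bash
python3 mon.py m6 3
```

```text
t 40.3 pos [490.7  32.8  56.3] yawY -2.8 z [-0.023 -0.467 -0.884] F [ 1.1 -0.6 -4.6] g 0.347 q [ 0.09  0.53  1.71 -0.56  1.06  0.46]
```

View pics/m6.png

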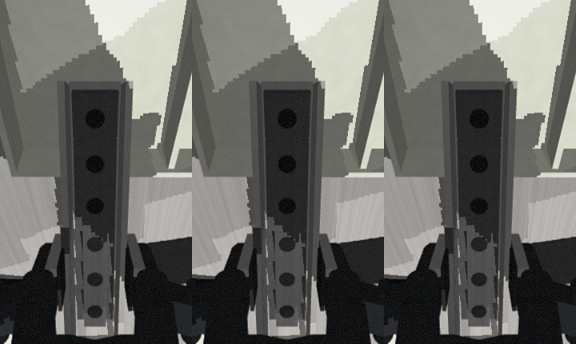

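Request:
move_arm(
  deltas=[
    [0,0,0,0,-0.2,0],
    [0,0,0,0,-0.2,0],
    [0,0,0,0,-0.2,0],
    [0,0,0,0,-0.2,0],
    [0,0,0,0,-0.2,0],
    [0,0,0,0,-0.1,0],
    [0,0,0,0,-0.1,0],
    [0,0,0,0,0,0],
    [0,0,0,0,0,0],
    [0,0,0,0,0,0],
  ],
)

```text
time_s: 41.3
eef_pos: [490.7, 32.7, 56.3]
ee_rot: [0.173, 0.701, 0.667, -0.182]
force: [0.2, -0.9, -3.9]
grip_width: 0.349
```

```bash
python3 mon.py m7 3
```

```text
t 41.45 pos [490.7  32.7  56.3] yawY -2.8 z [-0.024 -0.486 -0.874] F [-0.1 -0.2 -3.9] g 0.349 q [ 0.1   0.54  1.7  -0.58  1.07  0.48]
```

View pics/m7.png

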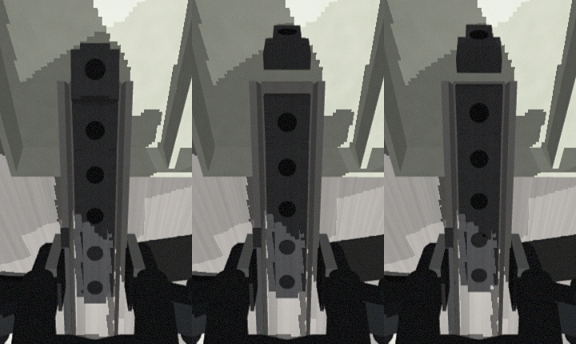

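```bash
python3 mon.py m8 3
```

```text
t 41.6 pos [490.7  32.7  56.3] yawY -2.8 z [-0.024 -0.486 -0.874] F [ 0.5  0.4 -3.6] g 0.345 q [ 0.1   0.54  1.7  -0.58  1.07  0.48]
```

View pics/m8.png

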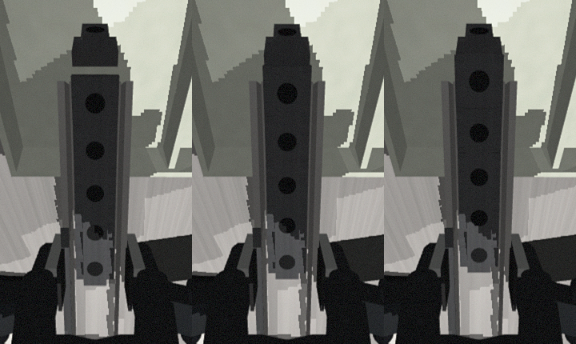

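```bash
python3 mon.py m9 2
```

```text
t 41.7 pos [490.7  32.7  56.3] yawY -2.8 z [-0.024 -0.486 -0.874] F [ 0.1  0.6 -4.1] g 0.349 q [ 0.1   0.54  1.7  -0.58  1.07  0.48]
```

View pics/m9.png

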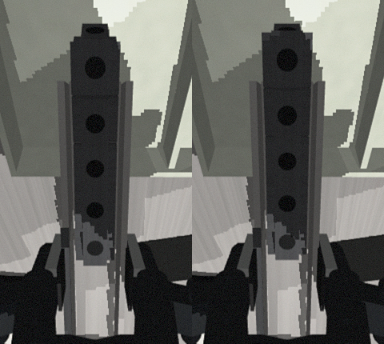

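```bash
python3 mon.py m10 2
```

```text
t 41.8 pos [490.7  32.7  56.3] yawY -2.8 z [-0.024 -0.486 -0.874] F [ 0.4 -0.7 -4.7] g 0.343 q [ 0.1   0.54  1.7  -0.58  1.07  0.48]
```

View pics/m10.png

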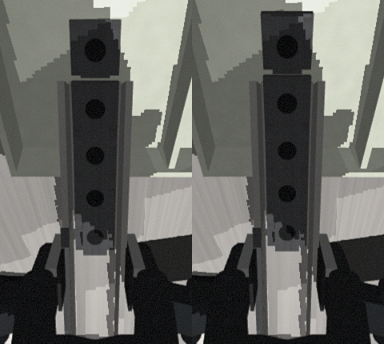

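```bash
python3 mon.py m11 3
```

```text
t 41.95 pos [490.7  32.7  56.3] yawY -2.8 z [-0.024 -0.486 -0.874] F [ 0.5  0.2 -4.4] g 0.349 q [ 0.1   0.54  1.7  -0.58  1.07  0.48]
```

View pics/m11.png

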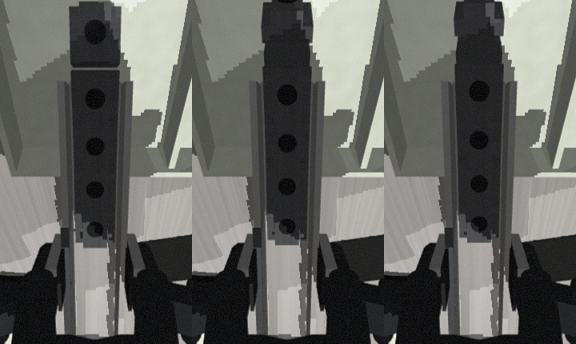

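```bash
python3 mon.py m12 3
```

```text
t 42.1 pos [490.7  32.7  56.3] yawY -2.8 z [-0.024 -0.486 -0.874] F [ 1.2 -0.3 -3.1] g 0.346 q [ 0.1   0.54  1.7  -0.58  1.07  0.48]
```

View pics/m12.png

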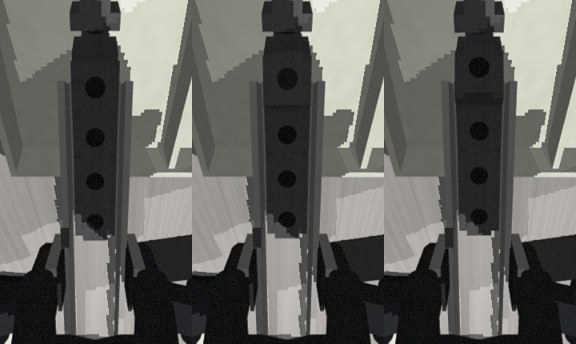

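```bash
python3 mon.py m13 2
```

```text
t 42.2 pos [490.8  32.7  56.4] yawY -2.8 z [-0.024 -0.486 -0.874] F [-0.6  0.4 -3.2] g 0.354 q [ 0.1   0.54  1.7  -0.58  1.07  0.48]
```

View pics/m13.png

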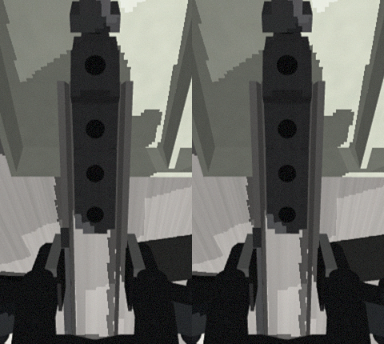

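Request:
move_arm(
  deltas=[
    [0,0,0,0,2,0],
    [0,0,0,0,3,0],
    [0,0,0,0,3,0],
    [0,0,0,0,3,0],
    [0,0,0,0,2,0],
    [0,0,0,0,0,0],
    [0,0,0,0,0,0],
    [0,0,0,0,0,0],
    [0,0,0,0,0,0],
    [0,0,0,0,0,0],
  ],
)

```text
time_s: 43.2
eef_pos: [490.7, 33.0, 56.2]
ee_rot: [0.097, 0.717, 0.683, -0.102]
force: [0.4, -0.1, -2.6]
grip_width: 0.35
```

```bash
python3 mon.py m14 2; python3 -c "
from h import *
snap('scene','s14',(280,160,480,300),4)"
```

```text
t 43.3 pos [490.7  32.9  56.2] yawY -2.8 z [-0.014 -0.277 -0.961] F [-0.   0.4 -3. ] g 0.35 q [-0.01  0.47  1.74 -0.34  0.97  0.24]
```

View pics/m14.png

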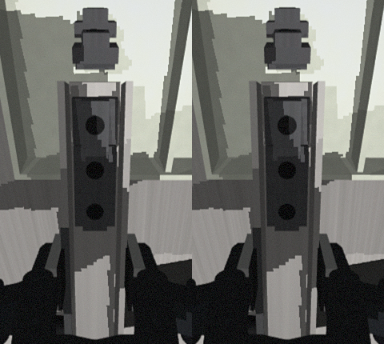

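View pics/s14.png

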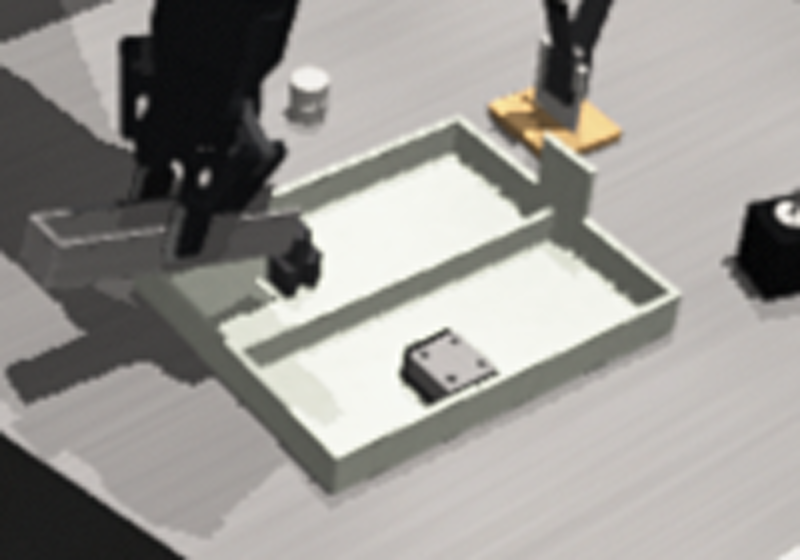

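Request:
move_arm(
  deltas=[
    [0,0,0,0,2,0],
    [0,0,0,0,3,0],
    [0,0,0,0,4,0],
    [0,0,0,0,4,0],
    [0,0,0,0,3.1,0],
    [0,0,-0.5,0,0,0],
    [0,0,-0.8,0,0,0],
    [0,0,-0.8,0,0,0],
    [0,0,-0.5,0,0,0],
    [0,0,0,0,0,0],
  ],
)

```text
time_s: 44.35
eef_pos: [491.2, 33.0, 83.2]
ee_rot: [0.001, 0.724, 0.69, 0.0]
force: [-0.3, -0.3, -3.4]
grip_width: 0.348
```

```bash
python3 mon.py m15 2
```

```text
t 44.45 pos [490.6  32.9  82.3] yawY -2.8 z [ 0. -0. -1.] F [ 0.2  0.3 -3. ] g 0.345 q [-0.17  0.38  1.76 -0.    1.   -0.12]
```

View pics/m15.png

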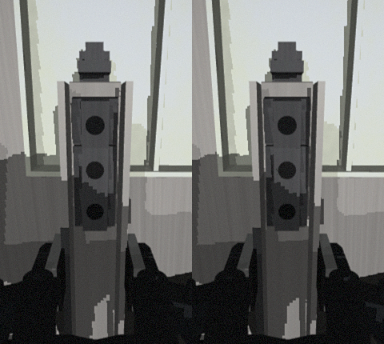

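Request:
move_arm(
  deltas=[
    [0,0,0,0,0,3.2],
    [0,0,0,0,0,5],
    [0,0,0,0,0,7],
    [0,0,0,0,0,7],
    [0,0,0,0,0,7],
    [0,0,0,0,0,7],
    [0,0,0,0,0,7],
    [0,0,0,0,0,7],
    [0,0,0,0,0,7],
    [0,0,0,0,0,7],
  ],
)

```text
time_s: 45.45
eef_pos: [490.4, 32.8, 81.9]
ee_rot: [-0.0, 0.98, 0.197, -0.0]
force: [0.2, 0.2, -3.3]
grip_width: 0.346
```

Request:
move_arm(
  deltas=[
    [0,0.3,0,0,0,4],
    [0,0.8,0,0,0,3],
    [0.1,1.2,0,0,0,0],
    [0.1,1.5,0,0,0,0],
    [0.1,1.5,0,0,0,0],
    [0.1,1.5,0,0,0,0],
    [0.1,1.5,0,0,0,0],
    [0.1,1.5,0,0,0,0],
    [0.1,1.5,0,0,0,0],
    [0.1,1.5,0,0,0,0],
  ],
)

```text
time_s: 46.45
eef_pos: [534.8, -89.1, 82.2]
ee_rot: [-0.0, 0.99, 0.139, -0.0]
force: [-0.5, -0.4, -3.2]
grip_width: 0.35
```

```bash
python3 - <<'E'
from h import *
st();print(to((548,-122.4,-14.5),-74.05))
snap('scene','s15',(280,160,480,300),4);snap("top","t16",(110,150,430,390),2.4)
E
```

```text
t 46.45 pos [534.8 -89.1  82.2] yawY -74.0 z [-0.  0. -1.] F [-0.5 -0.4 -3.2] g 0.35 q [-0.38  0.48  1.6  -0.    1.06  0.91]
(array([0.35, 3.57, 9.67]), array([-0.,  0.,  0.]))
```

View pics/s15.png

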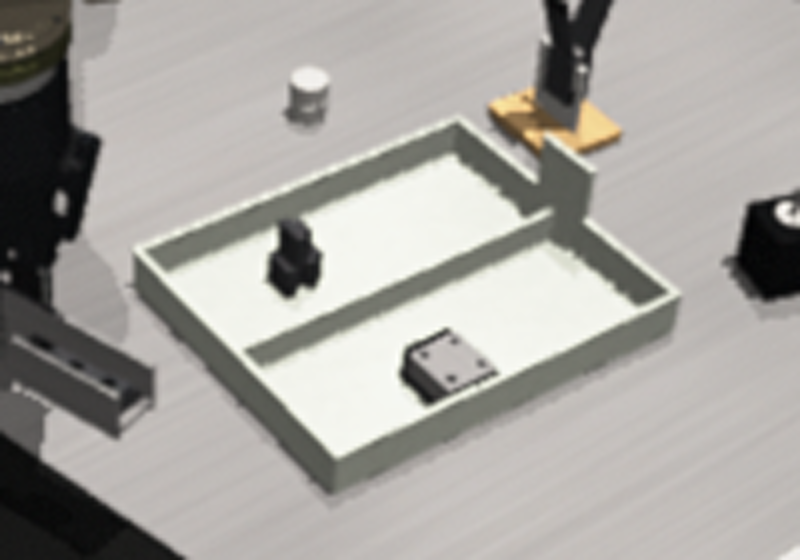

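View pics/t16.png

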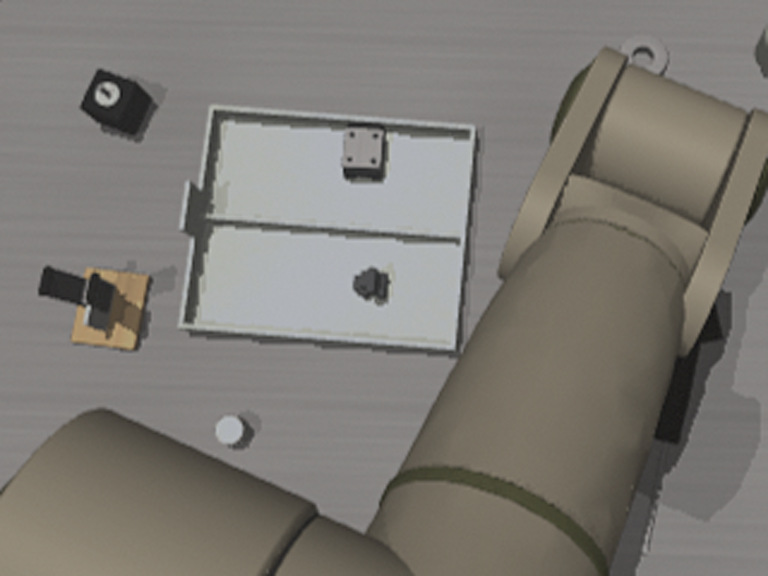

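Request:
move_arm(
  deltas=[
    [0.1,1.2,0,0,0,0],
    [0.1,1.1,0,0,0,0],
    [0.1,0.8,0.5,0,0,0],
    [0,0.4,1,0,0,0],
    [0,0.1,1.5,0,0,0],
    [0,0,1.5,0,0,0],
    [0,0,1.5,0,0,0],
    [0,0,1.2,0,0,0],
    [0,0,0.8,0,0,0],
    [0,0,0.6,0,0,0],
  ],
)

```text
time_s: 47.55
eef_pos: [547.1, -121.6, -4.4]
ee_rot: [-0.0, 0.99, 0.139, -0.0]
force: [0.3, -0.3, -3.9]
grip_width: 0.348
```

```bash
python3 - <<'E'
from h import *
st();print(to((548,-122.4,-14.7),-74.05));snap("wrist","w23")
E
```

```text
t 47.55 pos [ 547.1 -121.6   -4.4] yawY -74.0 z [-0.  0. -1.] F [ 0.3 -0.3 -3.9] g 0.348 q [-0.43  0.64  1.6   0.    0.9   0.86]
(array([0.06, 0.11, 1.03]), array([-0.,  0.,  0.]))
```

View pics/w23.png

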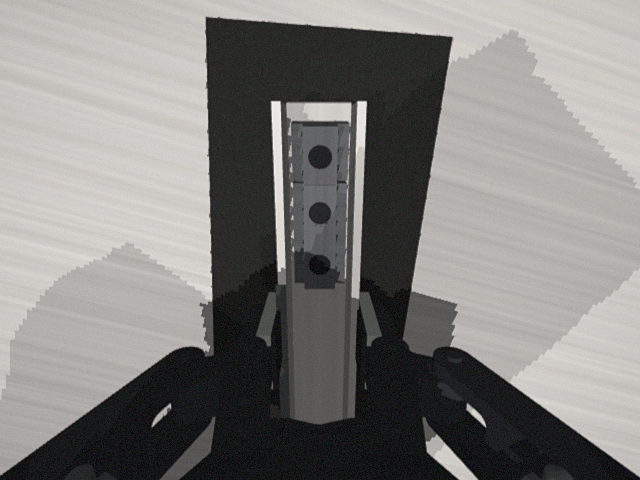

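Request:
move_arm(
  deltas=[
    [0.1,0.1,0.2,0,0,0],
    [0,0,0.2,0,0,0],
    [0,0,0.2,0,0,0],
    [0,0,0.1,0,0,0],
    [0,0,0.1,0,0,0],
    [0,0,0,0,0,0],
    [0,0,0,0,0,0],
    [0,0,0,0,0,0],
    [0,0,0,0,0,0],
    [0,0,0,0,0,0],
  ],
)

```text
time_s: 48.6
eef_pos: [548.5, -122.3, -11.7]
ee_rot: [0.0, 0.99, 0.139, 0.0]
force: [-0.2, 0.1, -3.9]
grip_width: 0.346
```

Request:
move_arm(
  deltas=[
    [0,0,0.1,0,0,0],
    [0,0,0.1,0,0,0],
    [0,0,0.1,0,0,0],
    [0,0,0,0,0,0],
    [0,0,0,0,0,0],
    [0,0,0,0,0,0],
    [0,0,0,0,0,0],
    [0,0,0,0,0,0],
    [0,0,0,0,0,0],
    [0,0,0,0,0,0],
  ],
)

```text
time_s: 49.6
eef_pos: [548.4, -122.3, -14.7]
ee_rot: [0.0, 0.99, 0.139, -0.0]
force: [-2.4, -0.3, -0.3]
grip_width: 0.348
```

Contact. Release and lift.

Request:
move_arm(
  deltas=[
    [0,0,0,0,0,0],
    [0,0,0,0,0,0],
    [0,0,0,0,0,0],
    [0,0,0,0,0,0],
    [0,0,0,0,0,0],
    [0,0,-1,0,0,0],
    [0,0,-2,0,0,0],
    [0,0,-3,0,0,0],
    [0,0,-3,0,0,0],
    [0,0,-3,0,0,0],
  ],
  grip=6,
)

```text
time_s: 50.6
eef_pos: [548.4, -122.3, 107.3]
ee_rot: [0.0, 0.99, 0.139, 0.0]
force: [0.4, -0.3, 0.3]
grip_width: 0.706
```

```bash
python3 - <<'E'
from h import *
st();snap("wrist","w24");print(to((430,130,140),-92.85))
im=cv2.imread("pics/s15.png")
# nut pile height from scene+top
im=cv2.imread("pics/t16_full.png");cv2.imwrite("pics/f.png",cv2.resize(im[250:290,240:290],None,fx=12,fy=12,interpolation=cv2.INTER_CUBIC))
im=cv2.imread("pics/s15_full.png");cv2.imwrite("pics/g.png",cv2.resize(im[205:245,335:375],None,fx=12,fy=12,interpolation=cv2.INTER_CUBIC))
E
```

```text
t 50.6 pos [ 548.4 -122.3  107.3] yawY -74.0 z [ 0.001 -0.    -1.   ] F [ 0.4 -0.3  0.3] g 0.706 q [-0.43  0.49  1.52  0.    1.14  0.86]
(array([ -4.6 , -27.65,  -2.95]), array([ 0.3, -0.4, 18.9]))
```

View pics/f.png

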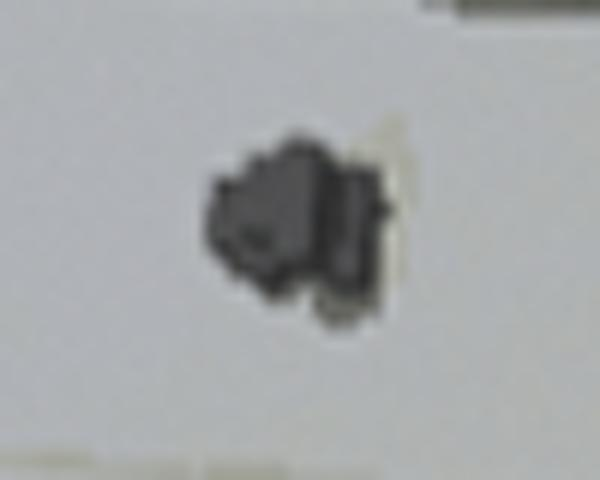

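View pics/g.png

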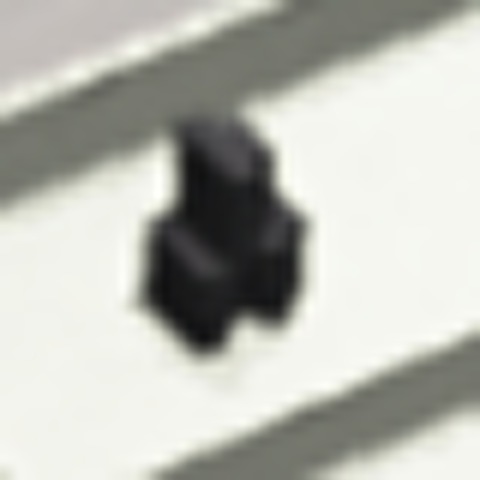

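View pics/w24.png

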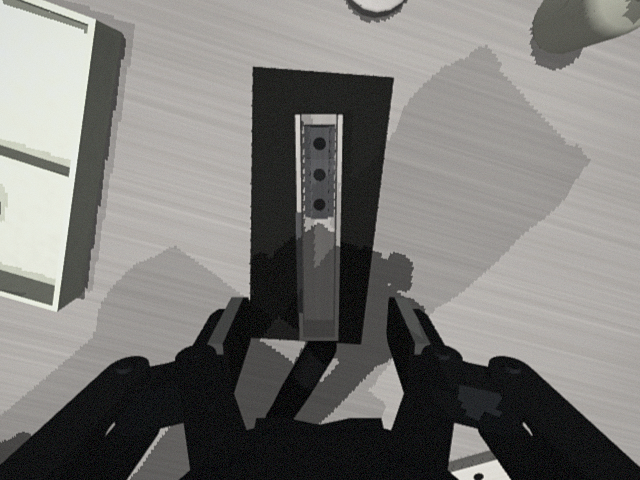

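```bash
python3 - <<'E'
from h import *
ps=eyes.camera_params("scene");pt=eyes.camera_params("top")
T=lambda a,b:(240+a/12,250+b/12);S=lambda a,b:(335+a/12,205+b/12)
print("base",ray("scene",S(205,350),4,ps),ray("top",T(345,320),4,pt))
for t,s in(((295,140),(240,175)),((290,285),(180,125)),((300,215),(225,150)),((265,220),(225,145))):
  print(tri([("top",T(*t),pt),("scene",S(*s),ps)]))
for z in (4,26,40): print(z, ray("top",T(290,215),z,pt), proj("scene",ray("top",T(290,215),z,pt),ps))
E
```

```text
base [504.86496468 127.8595135    4.        ] [480.14864633 129.94461335   4.        ]
(array([505.96246858, 134.5422102 ,  47.74751846]), array([0.88425045]))
(array([481.48261767, 136.34056552,  42.95746434]), array([1.81530062]))
(array([494.51268706, 136.00394487,  44.99563811]), array([3.52646152]))
(array([492.49431498, 140.48176776,  43.3796689 ]), array([0.33847474]))
4 [499.53409838 141.18261553   4.        ] [355.03274344 230.91091207]
26 [496.1020589  138.20054725  26.        ] [353.55384969 223.76432365]
40 [493.91803377 136.30286743  40.        ] [352.59641164 219.13761149]
```

```bash
python3 - <<'E'
from h import *
print(to((493,85,80),-74.05), to((493,85,80),-2.85))
E
```

```text
(array([  0.18, -21.62,   3.12]), array([ 0.3, -0.4,  0.1])) (array([  0.18, -21.62,   3.12]), array([  0.5,  -0.1, -71.1]))
```

Request:
move_arm(
  deltas=[
    [0,-1.2,0,0,0,0],
    [0,-2.2,0,0,0,0],
    [0,-2.6,0,0,0,0],
    [0,-2.6,0,0,0,0],
    [0,-2.6,0,0,0,0],
    [0,-2.6,0,0,0,0],
    [0,-2.6,0,0,0,0],
    [0,-2.4,0,0,0,0],
    [0,-2,0,0,0,0],
    [0.2,-0.8,0,0,0,0],
  ],
  grip=0,
  newtons=40,
)

```text
time_s: 51.65
eef_pos: [489.4, 87.7, 104.6]
ee_rot: [-0.0, 0.99, 0.14, -0.001]
force: [0.8, -0.6, -0.8]
grip_width: -0.002
```

Request:
move_arm(
  deltas=[
    [0,0,0,0,0,-7.1],
    [0,0,0,0,0,-8],
    [0,0,0,0,0,-8],
    [0,0,0,0,0,-8],
    [0,0,0,0,0,-8],
    [0,0,0,0,0,-8],
    [0,0,0,0,0,-8],
    [0,0,0,0,0,-8],
    [0,0,0,0,0,-8],
    [0,0,0,0,0,0],
  ],
)

```text
time_s: 52.65
eef_pos: [490.6, 85.7, 104.8]
ee_rot: [-0.0, 0.725, 0.689, -0.0]
force: [0.0, 0.5, 0.3]
grip_width: -0.005
```

```bash
python3 - <<'E'
from h import *
st();snap("wrist","w25");snap("scene","s25",(280,100,480,300),3)
E
```

```text
t 52.65 pos [490.6  85.7 104.8] yawY -2.9 z [-0.001  0.    -1.   ] F [0.  0.5 0.3] g -0.005 q [-0.06  0.36  1.71 -0.    1.07 -0.01]
```

View pics/w25.png

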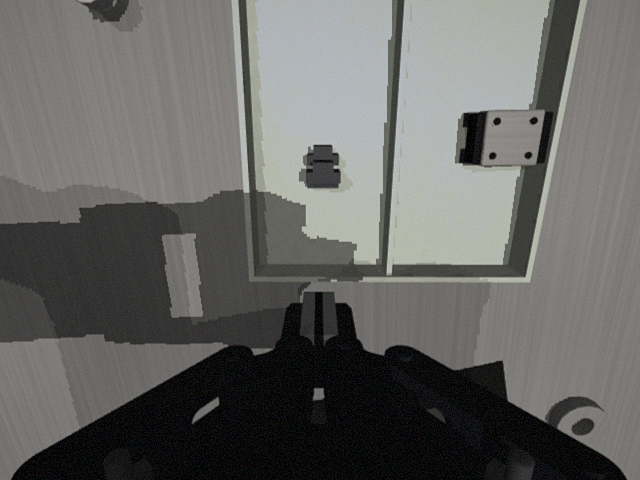

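View pics/s25.png

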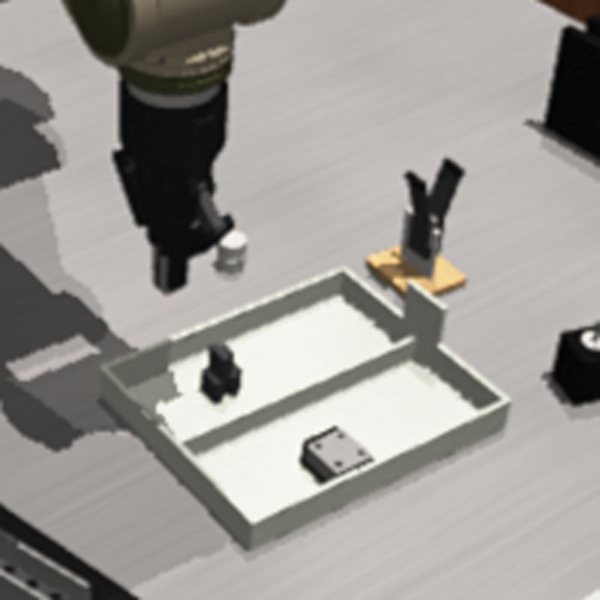

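```bash
python3 - <<'E'
from h import *
P,r=pose();p=eyes.camera_params("wrist")
for z in range(0,45,5): print(z,proj("wrist",P+r.apply([11,0,-z]),p).round(),proj("wrist",P+r.apply([8,0,-z]),p).round(),end=" ")
h=np.array([ray("wrist",uv,28,p) for uv in [(498,122),(534,122),(492,156),(529,156)]]);print(h.round(1))
a=np.radians(-2.85);c=np.array([549.5,177.]);x=np.array([np.cos(a),np.sin(a)]);y=np.array([-np.sin(a),np.cos(a)])
m=h.mean(0)[:2]-c;print("car tray",m@x,m@y)
# top view holes
im=cv2.imread("pics/t16_full.png");cv2.imwrite("pics/f.png",cv2.resize(im[195:230,245:285],None,fx=14,fy=14,interpolation=cv2.INTER_CUBIC))
E
```

```text
0 [321. 267.] [321. 272.] 5 [321. 270.] [321. 276.] 10 [321. 274.] [321. 280.] 15 [321. 278.] [321. 284.] 20 [321. 283.] [321. 289.] 25 [321. 288.] [321. 294.] 30 [321. 293.] [321. 299.] 35 [322. 298.] [322. 305.] 40 [322. 304.] [322. 310.] [[611.4 161.1  28. ]
 [634.9 159.8  28. ]
 [609.5 139.4  28. ]
 [634.4 138.1  28. ]]
car tray 74.30315115947649 -23.741874128330505
```

View pics/f.png

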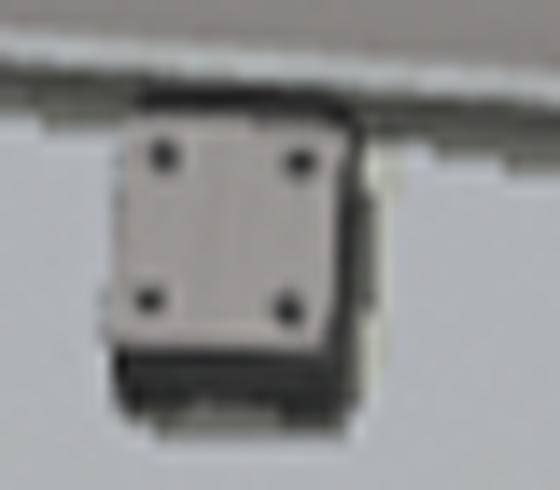

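Request:
move_arm(
  deltas=[
    [0,0,1,0,0,0],
    [0,0,1.5,0,0,0],
    [0,0,1.5,0,0,0],
    [0,0,1.5,0,0,0],
    [0,0,1.5,0,0,0],
    [0,0,1.2,0,0,0],
    [0,0,0.8,0,0,0],
    [0,0,0.5,0,0,0],
    [0,0,0,0,0,0],
    [0,0,0,0,0,0],
  ],
)

```text
time_s: 53.75
eef_pos: [491.1, 85.9, 10.6]
ee_rot: [0.0, 0.725, 0.689, 0.0]
force: [0.5, 0.1, 0.1]
grip_width: -0.001
```

```bash
python3 - <<'E'
from h import *
st();snap("wrist","w26",(200,60,440,320),2);snap("scene","s26",(320,180,400,260),7)
E
```

```text
t 53.75 pos [491.1  85.9  10.6] yawY -2.9 z [ 0.001 -0.    -1.   ] F [0.5 0.1 0.1] g -0.001 q [-0.06  0.51  1.79 -0.    0.84 -0.01]
```

View pics/w26.png

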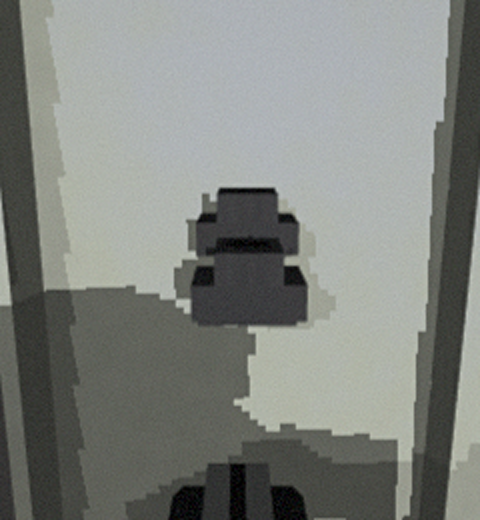

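View pics/s26.png

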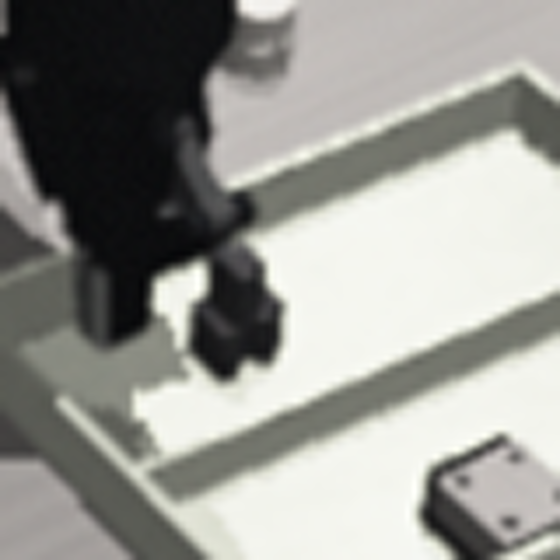

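Request:
move_arm(
  deltas=[
    [0.6,0,0,0,0,0],
    [0.6,0,0,0,0,0],
    [0.6,0,0,0,0,0],
    [0.6,0,0,0,0,0],
    [0.6,0,0,0,0,0],
    [0.6,0,0,0,0,0],
    [0.6,0,0,0,0,0],
    [0.6,0,0,0,0,0],
    [0.3,0,0,0,0,0],
    [0,0,0,0,0,0],
  ],
)

```text
time_s: 54.85
eef_pos: [493.5, 137.2, 10.3]
ee_rot: [0.0, 0.725, 0.689, 0.0]
force: [0.5, 1.0, 0.1]
grip_width: 0.0
```

```bash
python3 - <<'E'
from h import *
st();snap("wrist","w27",(200,60,440,320),2);snap("scene","s27",(320,180,400,260),7)
E
```

```text
t 54.85 pos [493.5 137.2  10.3] yawY -2.9 z [ 0.  0. -1.] F [0.5 1.  0.1] g 0.0 q [0.04 0.53 1.75 0.   0.86 0.09]
```

View pics/w27.png

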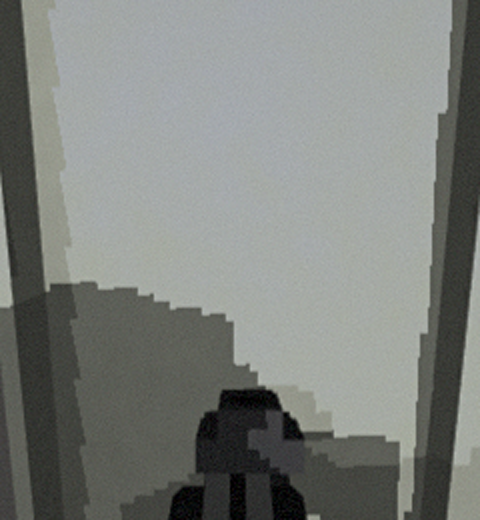

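View pics/s27.png

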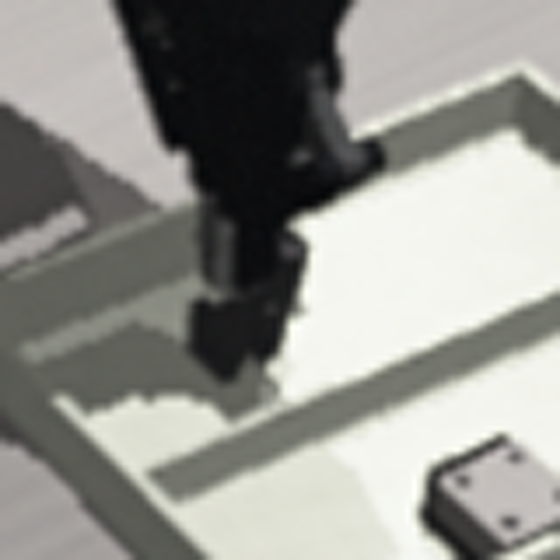

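Request:
move_arm(
  deltas=[
    [0.4,0,0,0,0,0],
    [0.6,0,0,0,0,0],
    [0.6,0,0,0,0,0],
    [0.6,0,0,0,0,0],
    [0.6,0,0,0,0,0],
    [0.3,0,0,0,0,0],
    [0,0,0,0,0,0],
    [0,0,0,0,0,0],
    [0,0,0,0,0,0],
    [0,0,0,0,0,0],
  ],
)

```text
time_s: 55.95
eef_pos: [495.0, 167.6, 10.3]
ee_rot: [-0.0, 0.725, 0.689, -0.0]
force: [-0.2, 0.5, 0.3]
grip_width: 0.001
```

```bash
python3 - <<'E'
from h import *
st();snap("wrist","w28",(200,60,440,320),2);snap("scene","s28",(320,180,400,260),7)
E
```

```text
t 55.95 pos [495.  167.6  10.3] yawY -2.9 z [-0. -0. -1.] F [-0.2  0.5  0.3] g 0.001 q [ 0.1   0.55  1.72 -0.    0.87  0.15]
```

View pics/w28.png

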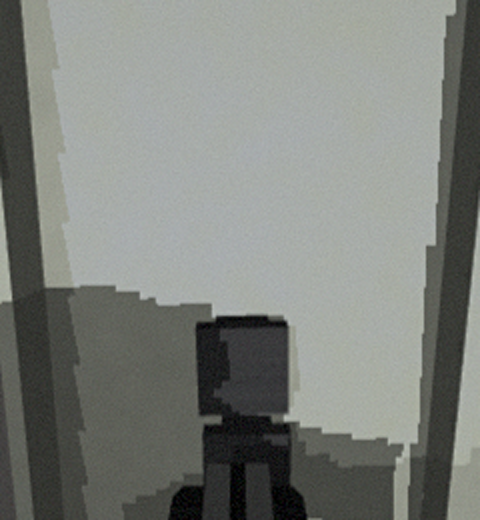

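View pics/s28.png

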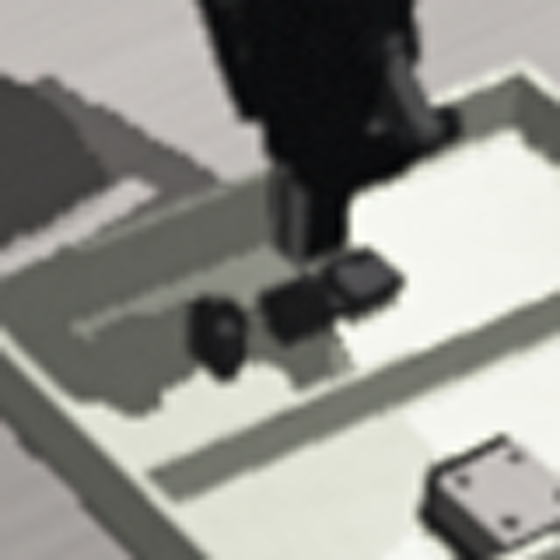

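Request:
move_arm(
  deltas=[
    [0,0,-0.5,0,0,0],
    [0,0,-1.5,0,0,0],
    [0,0,-2.5,0,0,0],
    [0,0,-2.5,0,0,0],
    [0,0,-2.5,0,0,0],
    [0,0,-2.5,0,0,0],
    [0,0,-2.5,0,0,0],
    [0,0,-2.5,0,0,0],
    [0,0,-1.5,0,0,0],
    [0,0,-0.5,0,0,0],
  ],
)

```text
time_s: 57.05
eef_pos: [495.5, 167.8, 202.2]
ee_rot: [0.001, 0.725, 0.689, 0.001]
force: [-0.0, -0.7, -0.5]
grip_width: 0.004
```

```bash
python3 - <<'E'
from h import *
st();snap("wrist","w29");snap("scene","s29",(320,130,460,270),5);snap("top","t29",(110,220,200,310),8)
print(to((440,330,210),-2.85))
E
```

```text
t 57.05 pos [495.5 167.8 202.2] yawY -2.9 z [ 0.003  0.    -1.   ] F [-0.  -0.7 -0.5] g 0.004 q [ 0.1   0.31  1.51 -0.    1.32  0.15]
(array([15.93, -6.3 , -1.01]), array([-0. ,  0. , -0.1]))
```

View pics/s29.png

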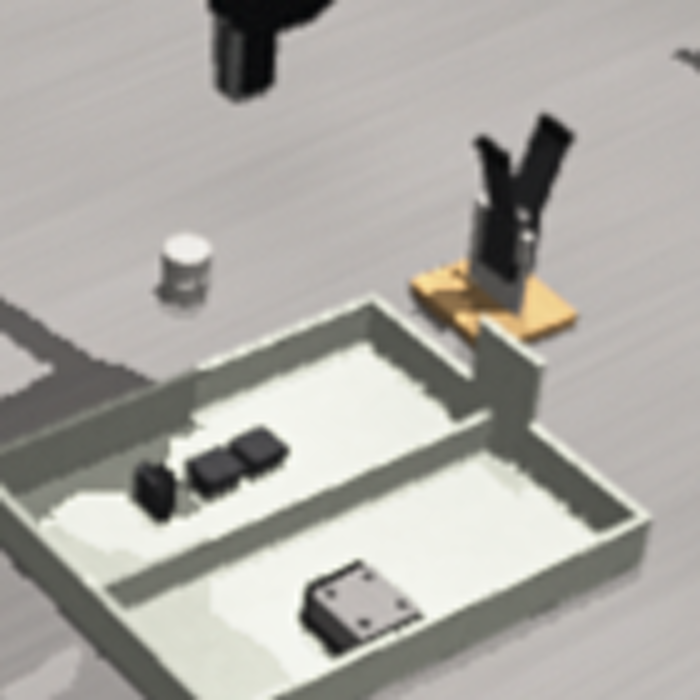

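View pics/w29.png

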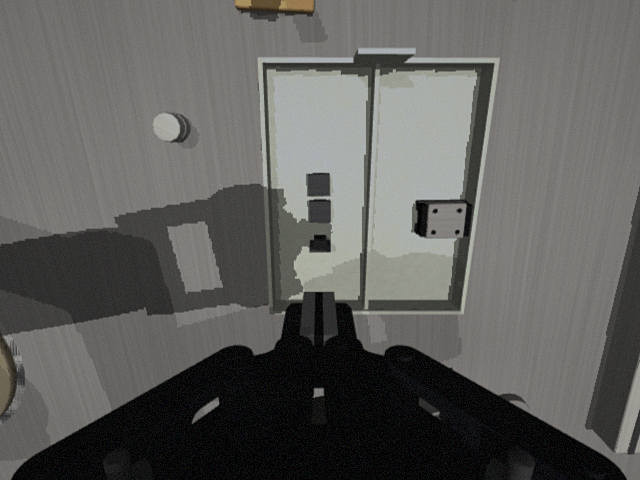

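View pics/t29.png

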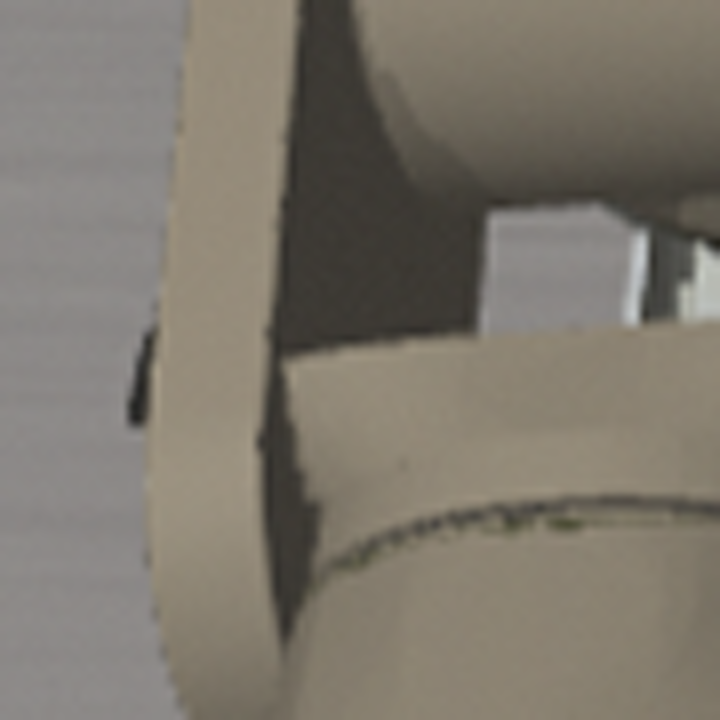

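```bash
python3 - <<'E'
from h import *
print(to((490,370,235),-2.85),to((490,370,235),84.3))
E
```

```text
(array([20.18, -1.51, -3.52]), array([-0. ,  0. , -0.1])) (array([20.18, -1.51, -3.52]), array([ -0. ,  -0. , -87.2]))
```

Request:
move_arm(
  deltas=[
    [1,-0.1,-0.4,0,0,0],
    [2.2,-0.2,-0.4,0,0,0],
    [2.5,-0.2,-0.4,0,0,0],
    [2.5,-0.2,-0.4,0,0,0],
    [2.5,-0.2,-0.4,0,0,0],
    [2.5,-0.2,-0.4,0,0,0],
    [2.5,-0.2,-0.4,0,0,0],
    [2.2,-0.1,-0.4,0,0,0],
    [1.5,-0.1,-0.3,0,0,0],
    [0.8,0,0,0,0,-5],
  ],
  grip=8.5,
)

```text
time_s: 58.2
eef_pos: [489.6, 372.2, 234.8]
ee_rot: [-0.0, 0.693, 0.721, -0.0]
force: [0.6, -0.2, 0.1]
grip_width: 0.998
```

Request:
move_arm(
  deltas=[
    [0,0,0,0,0,-8.3],
    [0,0,0,0,0,-8.3],
    [0,0,0,0,0,-8.3],
    [0,0,0,0,0,-8.3],
    [0,0,0,0,0,-8.2],
    [0,0,0,0,0,-8.2],
    [0,0,0,0,0,-8.2],
    [0,0,0,0,0,-8.2],
    [0,0,0,0,0,-8.2],
    [0,0,0,0,0,-8],
  ],
)

```text
time_s: 59.2
eef_pos: [489.8, 370.9, 234.5]
ee_rot: [-0.001, 0.047, 0.999, -0.0]
force: [0.2, 0.2, 0.8]
grip_width: 0.995
```

```bash
python3 - <<'E'
from h import *
st();p=eyes.camera_params("wrist");np.save("pics/w30.npy",p["camera_from_world"]);snap("wrist","w30");st()
print(proj("wrist",(469.5,377.8,10),p),proj("wrist",(469.5,377.8,111),p))
E
```

```text
t 59.2 pos [489.8 370.9 234.5] yawY 84.6 z [-0.001 -0.    -1.   ] F [0.2 0.2 0.8] g 0.995 q [ 0.46  0.5   1.15  0.    1.49 -1.02]
t 59.25 pos [489.8 370.9 234.5] yawY 85.0 z [-0.001 -0.001 -1.   ] F [-0.6 -0.6  0.2] g 0.997 q [ 0.46  0.5   1.15  0.    1.49 -1.03]
[323.0419076  183.64896963] [324.53267757 201.74960146]
```

View pics/w30.png

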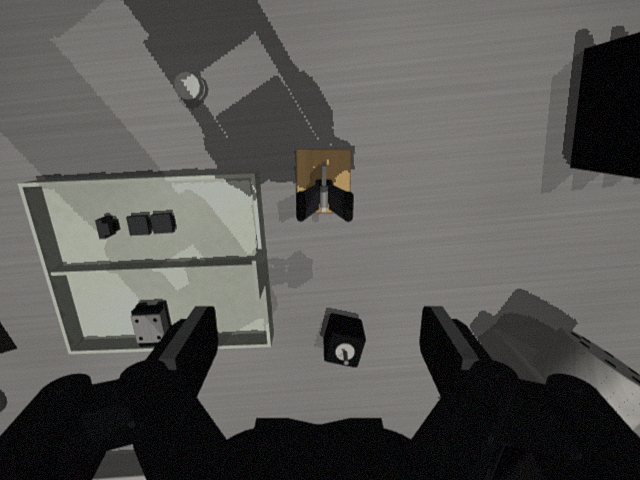

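```bash
python3 - <<'E'
from h import *
im=cv2.imread("pics/w30_full.png");im=cv2.convertScaleAbs(im,alpha=1.5,beta=10);cv2.imwrite("pics/f.png",cv2.resize(im[140:230,280:370],None,fx=8,fy=6.6,interpolation=cv2.INTER_CUBIC))
E
```

```text
(no output)
```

View pics/f.png

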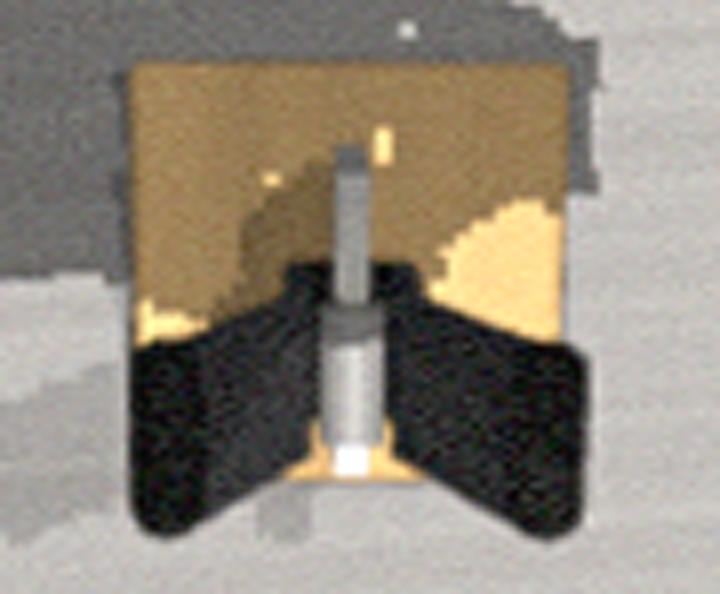

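```bash
python3 - <<'E'
from h import *
p=dict(K=eyes.camera_params("wrist")["K"],camera_from_world=np.load("pics/w30.npy"))
f=lambda a,b:(280+a/8-.4,140+b/6.6-.4)
for z in (105,111,117):
  c=np.array([ray("wrist",f(*q),z,p) for q in [(132,345),(132,530),(585,345),(585,530)]])
  print(z,c.round(1)[:,:2].tolist(),c.mean(0).round(1),np.linalg.norm(c[0]-c[2]),np.linalg.norm(c[0]-c[1]))
print("plate top ends z60",ray("wrist",f(352,150),60,p),ray("wrist",f(350,475),60,p))
b=np.array([ray("wrist",f(*q),10,p) for q in [(133,62),(568,62)]]);print("base",b)
w=b[1]-b[0];print(np.degrees(np.arctan2(w[1],w[0])))
# tab top
t=[ray("wrist",uv,68,p) for uv in [(256,172),(262,258)]];print(t)
E
```

```text
105 [[460.0, 354.6], [484.3, 351.9], [464.5, 402.2], [488.9, 400.7]] [474.4 377.4 105. ] 47.82034061239614 24.389041320513513
111 [[459.0, 355.1], [482.8, 352.4], [463.4, 401.8], [487.3, 400.2]] [473.1 377.4 111. ] 46.85399486105329 23.896191496409674
117 [[458.0, 355.6], [481.3, 352.9], [462.3, 401.3], [485.7, 399.8]] [471.9 377.4 117. ] 45.887649109710374 23.403341672305896
plate top ends z60 [441.96274232 380.19547764  60.        ] [489.49474439 375.68506289  60.        ]
base [[429.77484439 352.44106126  10.        ]
 [435.25504239 410.62635219  10.        ]]
84.61945346323694
[array([444.13082449, 316.51777089,  68.        ]), array([529.49935997, 309.92609807,  68.        ])]
```

```bash
python3 - <<'E'
from h import *
print(to((474.2,377.4,110),84.6),to((474.2,377.4,66),84.6))
E
```

```text
(array([ 1.59,  0.52, 12.45]), array([-0. , -0.1,  0.4])) (array([ 1.59,  0.53, 16.85]), array([-0. , -0.1,  0.4]))
```

Request:
move_arm(
  deltas=[
    [0.5,0.2,1,0,0,0.4],
    [0.6,0.2,2,0,0,0],
    [0.5,0.1,2,0,0,0],
    [0,0,2,0,0,0],
    [0,0,2,0,0,0],
    [0,0,1.7,0,0,0],
    [0,0,1,0,0,0],
    [0,0,0.7,0,0,0],
    [0,0,0,0,0,0],
    [0,0,0,0,0,0],
  ],
)

```text
time_s: 60.25
eef_pos: [475.1, 377.1, 111.9]
ee_rot: [0.0, 0.054, 0.999, 0.0]
force: [-0.7, -1.6, 0.9]
grip_width: 0.997
```

```bash
python3 - <<'E'
from h import *
st();snap("wrist","w31");snap("scene","s31",(370,100,480,210),6)
E
```

```text
t 60.25 pos [475.1 377.1 111.9] yawY 83.9 z [ 0.001  0.    -1.   ] F [-0.7 -1.6  0.9] g 0.997 q [ 0.48  0.57  1.36 -0.    1.21 -0.99]
```

View pics/w31.png

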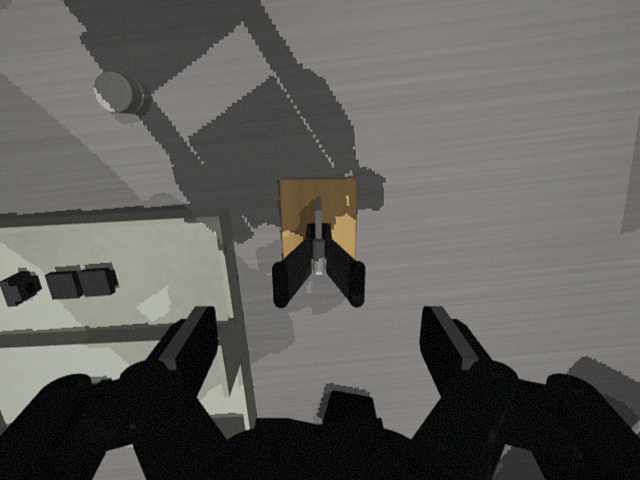

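View pics/s31.png

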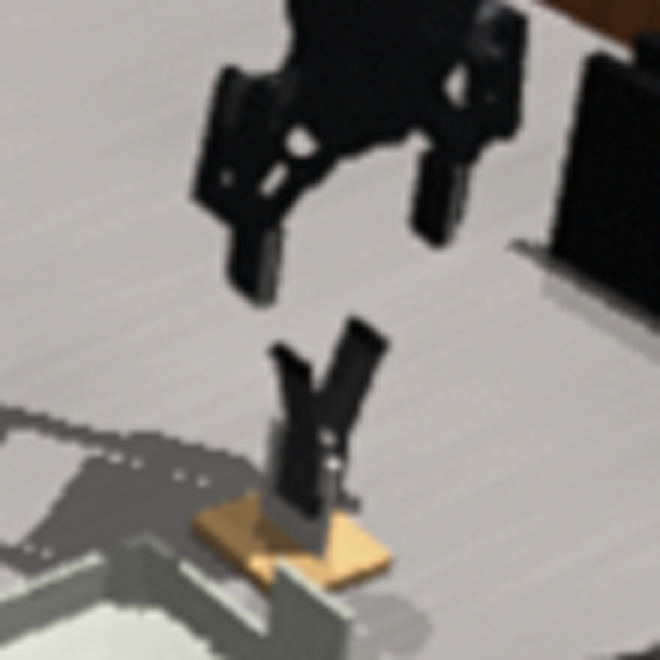

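Request:
move_arm(
  deltas=[
    [0,0,0.6,0,0,-0.4],
    [0,0,0.8,0,0,-0.3],
    [0,0,0.8,0,0,0],
    [0,0,0.8,0,0,0],
    [0,0,0.7,0,0,0],
    [0,0,0.4,0,0,0],
    [0,0,0.2,0,0,0],
    [0,0,0,0,0,0],
    [0,0,0,0,0,0],
    [0,0,0,0,0,0],
  ],
  grip=7,
)

```text
time_s: 61.35
eef_pos: [475.1, 377.0, 68.7]
ee_rot: [0.0, 0.047, 0.999, 0.0]
force: [-0.2, -0.2, 0.1]
grip_width: 0.821
```

```bash
python3 - <<'E'
from h import *
st();snap("wrist","w32");snap("scene","s32",(370,100,480,210),6)
E
```

```text
t 61.35 pos [475.1 377.   68.7] yawY 84.6 z [ 0.001  0.    -1.   ] F [-0.2 -0.2  0.1] g 0.821 q [ 0.48  0.62  1.41 -0.    1.12 -1.  ]
```

View pics/w32.png

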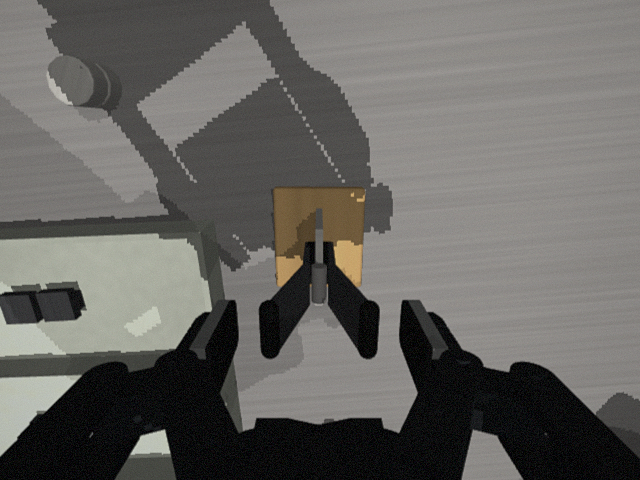

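View pics/s32.png

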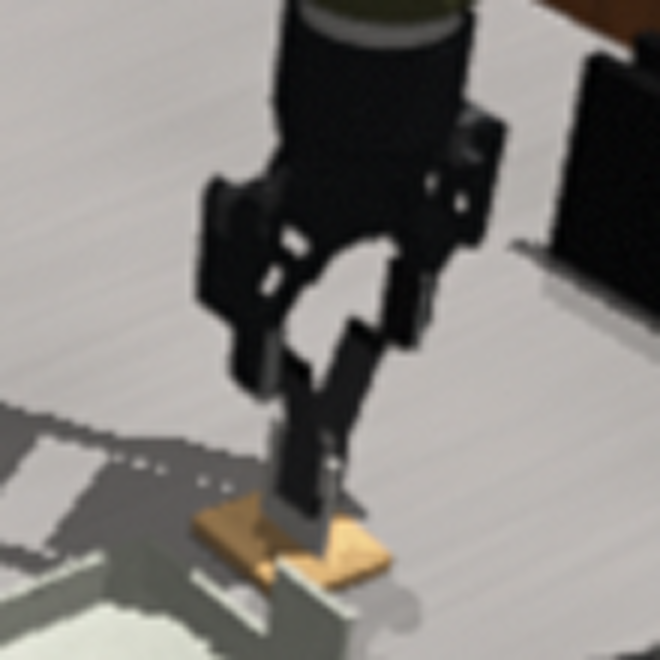

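Request:
move_arm(
  deltas=[
    [0.1,0,0.2,0,0,0],
    [0,0,0.3,0,0,0],
    [0,0,0,0,0,0],
    [0,0,0,0,0,0],
    [0,0,0,0,0,0],
    [0,0,0,0,0,0],
    [0,0,0,0,0,0],
    [0,0,0,0,0,0],
    [0,0,0,0,0,0],
    [0,0,0,0,0,0],
  ],
  grip=4.4,
  newtons=40,
)

```text
time_s: 62.45
eef_pos: [474.0, 377.0, 63.4]
ee_rot: [0.0, 0.047, 0.999, 0.0]
force: [-0.1, -0.1, 2.9]
grip_width: 0.517
```

Request:
move_arm(
  deltas=[
    [0,0,0,0,0,0],
    [0,0,0,0,0,0],
    [0,0,0,0,0,0],
    [0,0,0,0,0,0],
    [0,0,0,0,0,0],
    [0,0,0,0,0,0],
    [0,0,0,0,0,0],
    [0,0,0,0,0,0],
    [0,0,0,0,0,0],
    [0,0,0,0,0,0],
  ],
  grip=2.7,
)

```text
time_s: 63.45
eef_pos: [474.9, 377.6, 65.0]
ee_rot: [0.002, 0.047, 0.999, 0.001]
force: [-1.0, 0.4, 11.9]
grip_width: 0.316
```

```bash
python3 - <<'E'
from h import *
st();snap("wrist","w33");snap("scene","s33",(370,100,480,210),6)
E
```

```text
t 63.45 pos [474.9 377.6  65. ] yawY 84.6 z [ 0.003  0.002 -1.   ] F [-1.   0.4 11.9] g 0.316 q [ 0.48  0.62  1.41  0.    1.1  -1.  ]
```

View pics/w33.png

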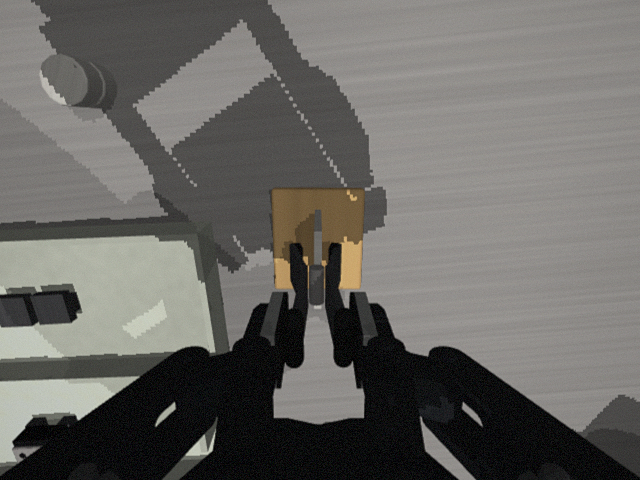

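View pics/s33.png

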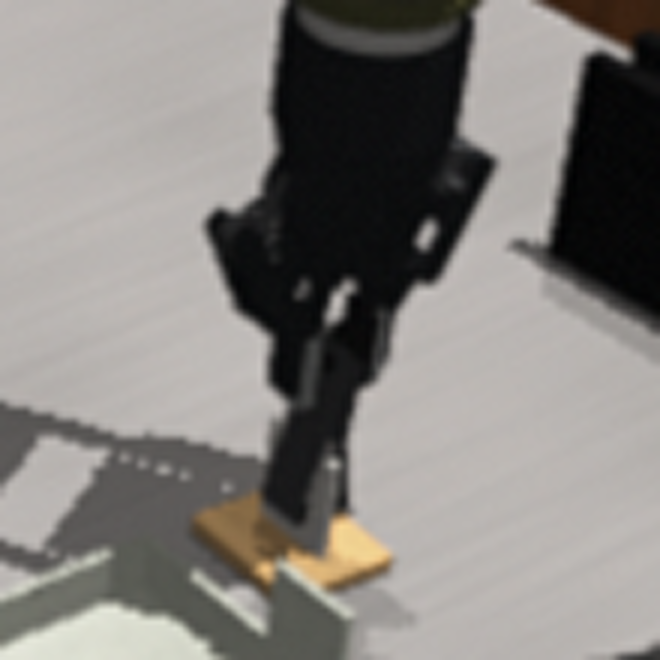

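Request:
move_arm(
  deltas=[
    [0,0,-0.3,0,0,0],
    [0,0,-0.4,0,0,0],
    [0,0,-0.6,0,0,0],
    [0,0,-0.8,0,0,0],
    [0,0,-1,0,0,0],
    [0,0,-1,0,0,0],
    [0,0,-1,0,0,0],
    [0,0,-0.9,0,0,0],
    [0,0,-0.5,0,0,0],
    [0,0,0,0,0,0],
  ],
)

```text
time_s: 64.55
eef_pos: [474.2, 377.1, 129.1]
ee_rot: [0.001, 0.047, 0.999, 0.0]
force: [-0.0, 0.5, -0.5]
grip_width: 0.317
```

```bash
python3 - <<'E'
from h import *
st();snap("wrist","w34");snap("scene","s34",(370,100,480,210),6)
print(to((556,300.3,130),87.15))
E
```

```text
t 64.55 pos [474.2 377.1 129.1] yawY 84.6 z [ 0.001  0.001 -1.   ] F [-0.   0.5 -0.5] g 0.317 q [ 0.48  0.55  1.35 -0.    1.24 -1.  ]
(array([-8.91, -6.85, -0.2 ]), array([-0. , -0. , -2.6]))
```

View pics/w34.png

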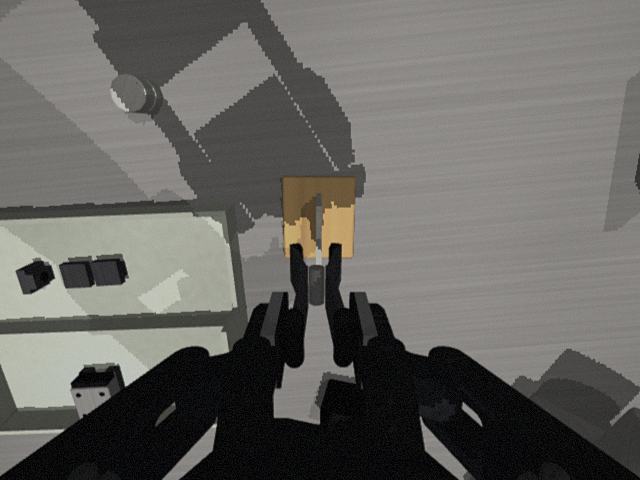

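View pics/s34.png

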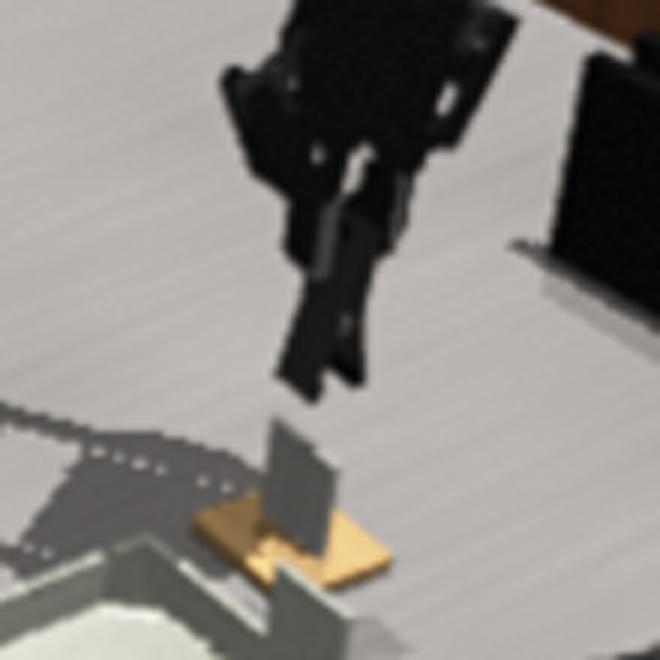

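```bash
python3 - <<'E'
from h import *
ps=eyes.camera_params("scene")
for z in(80,85,90,95,100,105): print(z,proj("scene",(486,366,z),ps).round(1),proj("scene",(488,387,z),ps).round(1))
E
```

```text
80 [422.3 171.9] [428.9 169.5]
85 [422.6 170.3] [429.1 167.9]
90 [422.8 168.6] [429.4 166.3]
95 [423. 167.] [429.6 164.6]
100 [423.3 165.3] [429.9 163. ]
105 [423.5 163.7] [430.2 161.3]
```

Request:
move_arm(
  deltas=[
    [-0.5,-0.4,0,0,0,0],
    [-1,-0.8,0,0,0,0],
    [-1.2,-0.9,0,0,0,0],
    [-1.3,-1,0,0,0,0],
    [-1.3,-1,0,0,0,0],
    [-1.3,-1,0,0,0,0],
    [-1.2,-0.9,0,0,0,0],
    [-0.8,-0.6,0,0,0,0],
    [-0.3,-0.2,0,0,0,-1.3],
    [0,0,0,0,0,-1.3],
  ],
)

```text
time_s: 65.65
eef_pos: [556.3, 300.7, 128.2]
ee_rot: [-0.0, 0.024, 1.0, 0.0]
force: [-0.3, 0.8, 0.0]
grip_width: 0.319
```

```bash
python3 - <<'E'
from h import *
p=eyes.camera_params("wrist");snap("wrist","w35");snap("scene","s35",(370,100,480,210),6);st()
print(proj("wrist",(555.6,300.3,68),p),[proj("wrist",(555.6+s*22,300.3-s*1.1,68),p).round(1) for s in(-1,1)])
print(to((556,300.3,130),87.15))
E
```

```text
t 65.75 pos [555.8 301.3 128.3] yawY 87.3 z [-0.  0. -1.] F [-0.7  0.2 -0.3] g 0.318 q [ 0.31  0.61  1.25  0.    1.28 -1.21]
[317.74178987 249.27016752] [array([317.8, 217.8]), array([317.7, 279. ])]
(array([-0.03, -0.1 , -0.17]), array([ 0. , -0. ,  0.1]))
```

View pics/w35.png

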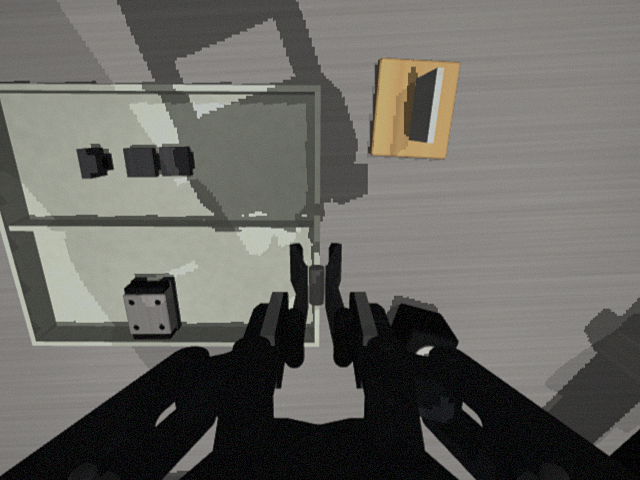

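View pics/s35.png

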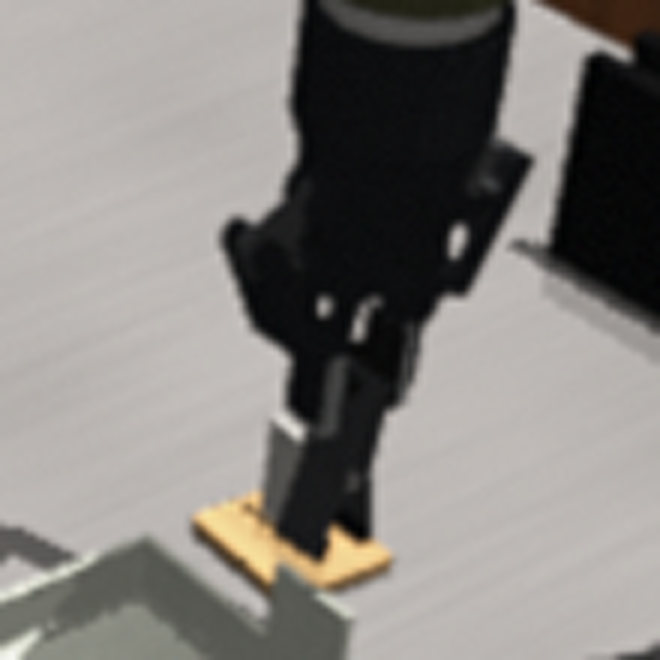

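```bash
python3 - <<'E'
from h import *
im=cv2.imread("pics/w35_full.png");im=cv2.convertScaleAbs(im,alpha=1.5,beta=10);cv2.imwrite("pics/f.png",cv2.resize(im[190:320,270:370],None,fx=7,fy=4.6,interpolation=cv2.INTER_CUBIC))
E
```

```text
(no output)
```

View pics/f.png

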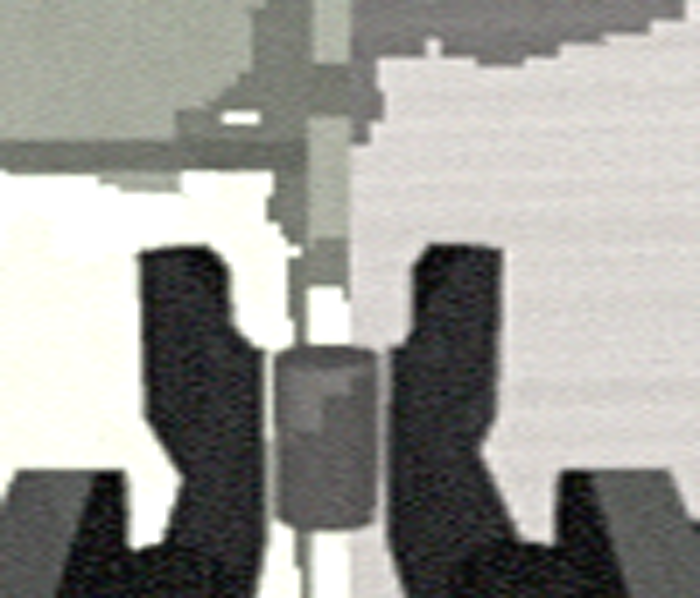

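Request:
move_arm(
  deltas=[
    [0,0,0.4,0,0,0],
    [0,0,0.6,0,0,0],
    [0,0,0.6,0,0,0],
    [0,0,0.6,0,0,0],
    [0,0,0.6,0,0,0],
    [0,0,0.6,0,0,0],
    [0,0,0.6,0,0,0],
    [0,0,0.6,0,0,0],
    [0,0,0.5,0,0,0],
    [0,0,0.3,0,0,0],
  ],
)

```text
time_s: 66.75
eef_pos: [556.0, 300.9, 73.7]
ee_rot: [-0.0, 0.025, 1.0, -0.0]
force: [-0.4, -0.0, -1.0]
grip_width: 0.319
```

```bash
python3 - <<'E'
from h import *
snap("wrist","w36",(270,190,370,320),5);snap("scene","s36",(370,130,480,240),6);st()
E
```

```text
t 66.85 pos [556.  300.9  73.9] yawY 87.2 z [-0. -0. -1.] F [-0.8 -0.1 -1.1] g 0.317 q [ 0.31  0.67  1.31 -0.    1.17 -1.21]
```

View pics/w36.png

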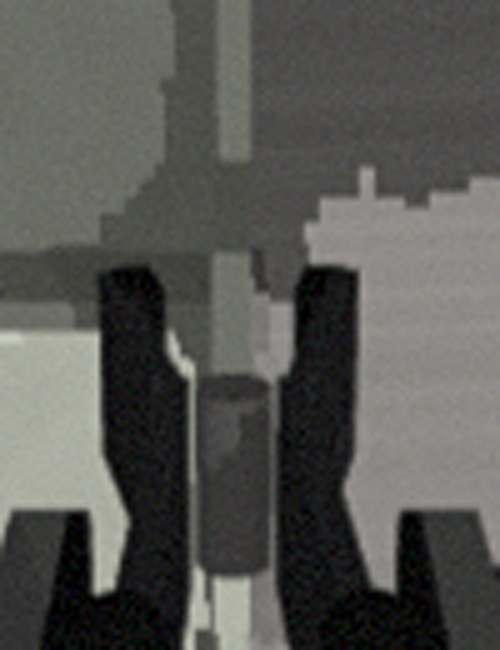

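View pics/s36.png

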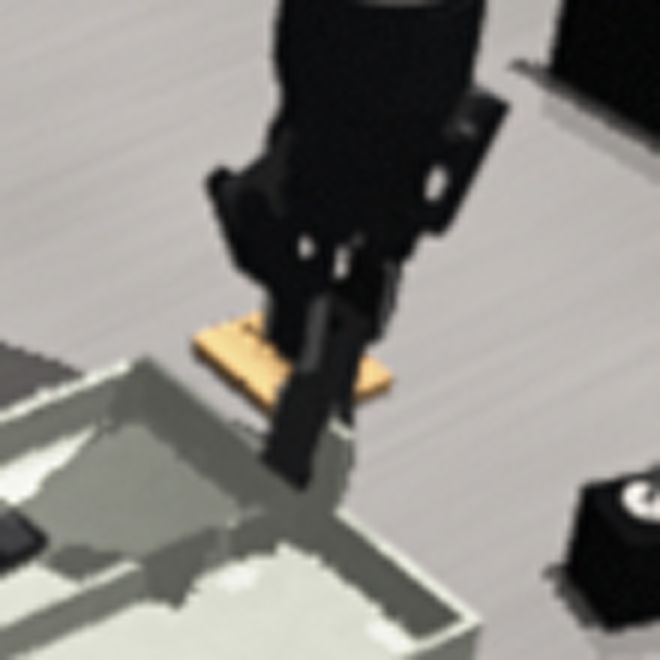

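```bash
python3 - <<'E'
from h import *
snap("top","t36",(230,150,430,310),4);st()
E
```

```text
t 66.9 pos [556.1 300.9  74.3] yawY 87.2 z [-0. -0. -1.] F [ 0.6  0.7 -0.9] g 0.319 q [ 0.31  0.67  1.31 -0.    1.17 -1.21]
```

View pics/t36.png

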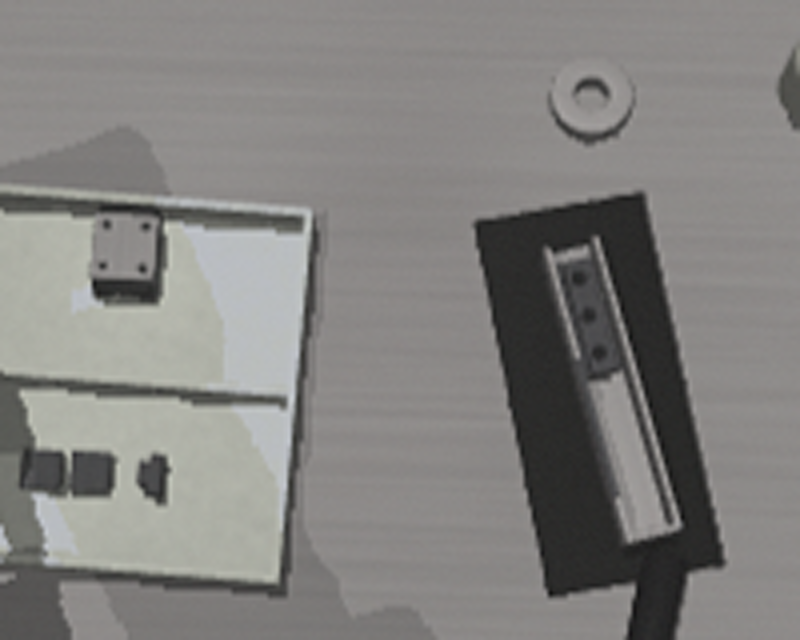

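Request:
move_arm(
  deltas=[
    [0,0,0,0,0,0],
    [0,0,0,0,0,0],
    [0,0,0,0,0,0],
    [0,0,0,0,0,0],
    [0,0,0,0,0,0],
    [0,0,0,0,0,0],
    [0,0,0,0,0,0],
    [0,0,0,0,0,0],
    [0,0,0,0,0,0],
    [0,0,0,0,0,0],
  ],
  grip=4.6,
)

```text
time_s: 67.9
eef_pos: [556.1, 300.9, 74.3]
ee_rot: [-0.0, 0.025, 1.0, 0.0]
force: [-0.3, -0.9, -0.9]
grip_width: 0.539
```

Request:
move_arm(
  deltas=[
    [0,0,0,0,0,0],
    [0,0,0,0,0,0],
    [0,0,0,0,0,0],
    [0,0,0,0,0,0],
    [0,0,0,0,0,0],
    [0,0,0,0,0,0],
    [0,0,0,0,0,0],
    [0,0,0,0,0,0],
    [0,0,0,0,0,0],
    [0,0,0,0,0,0],
  ],
  grip=7,
)

```text
time_s: 68.9
eef_pos: [556.1, 300.9, 74.3]
ee_rot: [-0.0, 0.025, 1.0, -0.0]
force: [0.6, -0.2, 0.0]
grip_width: 0.815
```

```bash
python3 - <<'E'
from h import *
snap("wrist","w37");snap("scene","s37",(370,130,480,240),6);st()
E
```

```text
t 69.0 pos [556.1 300.9  74.3] yawY 87.2 z [-0. -0. -1.] F [-0.5 -0.6  0.2] g 0.821 q [ 0.31  0.67  1.31 -0.    1.17 -1.21]
```

View pics/w37.png

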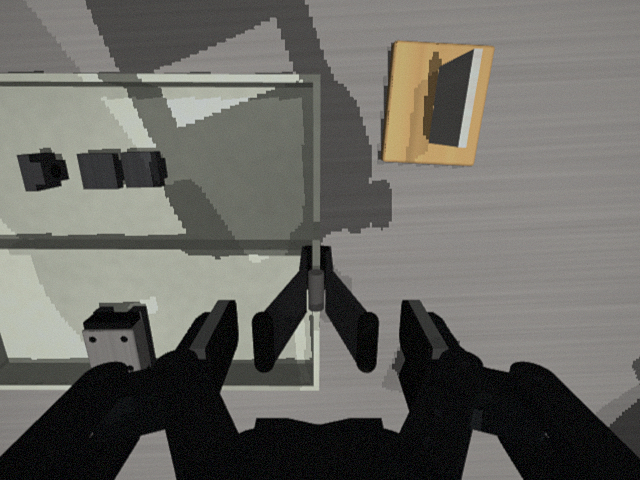

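View pics/s37.png

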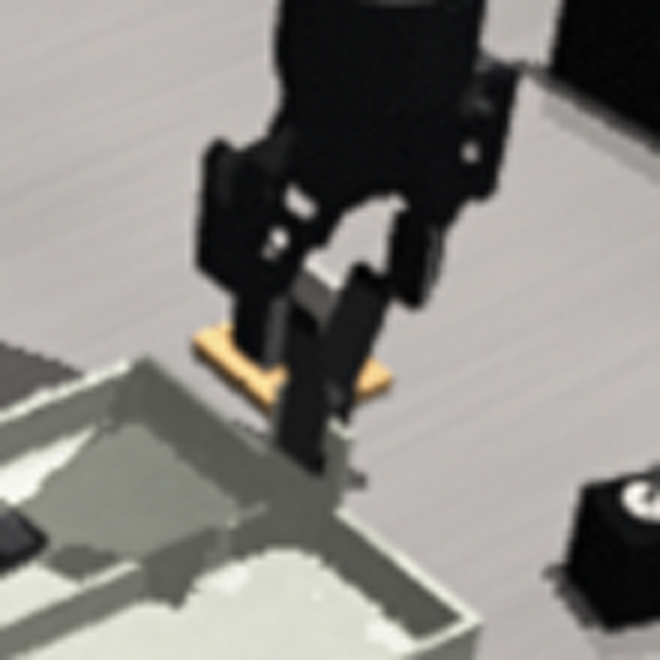

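Clip closed on the tab. Retract straight up.

Request:
move_arm(
  deltas=[
    [0,0,-0.5,0,0,0],
    [0,0,-1,0,0,0],
    [0,0,-1.5,0,0,0],
    [0,0,-2,0,0,0],
    [0,0,-2,0,0,0],
    [0,0,-2,0,0,0],
    [0,0,-2,0,0,0],
    [0,0,-1.5,0,0,0],
    [0,0,-1,0,0,0],
    [0,0,0,0,0,0],
  ],
  grip=8,
)

```text
time_s: 70.0
eef_pos: [556.6, 301.1, 211.1]
ee_rot: [0.001, 0.025, 1.0, 0.0]
force: [-0.5, -0.0, -0.8]
grip_width: 0.936
```

```bash
python3 - <<'E'
from h import *
snap("wrist","w38");snap("scene","s38",(280,100,480,260),4);snap("top","t38");st()
E
```

```text
t 70.15 pos [555.8 300.8 208.4] yawY 87.2 z [-0.001 -0.    -1.   ] F [ 1.  -0.2  0.3] g 0.934 q [ 0.31  0.56  1.13 -0.    1.45 -1.21]
```

View pics/s38.png

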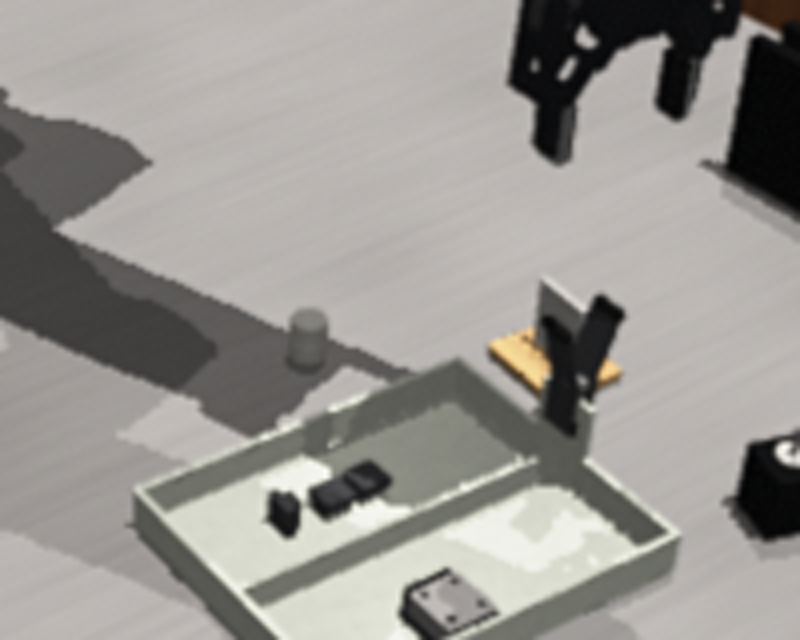

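View pics/w38.png

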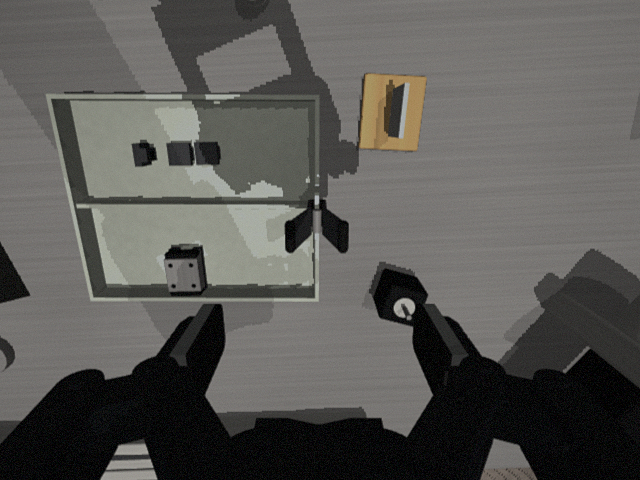

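View pics/t38.png

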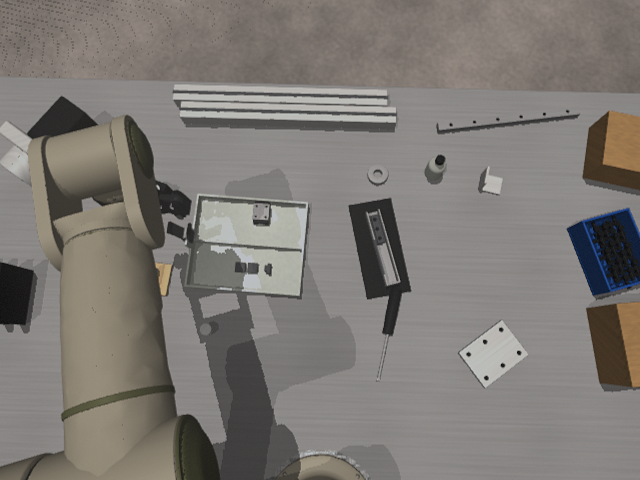

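```bash
python3 - <<'E'
from h import *
p=eyes.camera_params("wrist")
m=ray("wrist",(317,232),113,p);a=np.radians(-2.85);c=np.array([549.5,177.]);x=np.array([np.cos(a),np.sin(a)]);y=np.array([-np.sin(a),np.cos(a)])
print(m,(m[:2]-c)@x,(m[:2]-c)@y-123)
print(order.finish_job())
E
```

```text
[553.02258747 299.80436845 113.        ] -2.5877714390420405 -0.17237699949750152
the job is handed in; nothing more can be done
None
```

The kit is made up and handed in at about 70 s of the 210 s allowed; `finish_job()` reports no verdict.

- **Carriage:** there was only one on the bench. My first grasp missed because the finger tips sit about 20–30 mm behind the reported TCP. It now lies flat and right way up in the far compartment. It was knocked a few centimetres up against the far wall while I was working on the cup, so it is no longer where I put it, but it is still inside the compartment.
- **Nuts:** the cup was tipped slowly to about 29°. Three nuts slid out into the near compartment and three stayed in the cup, which was set back level on its mat. The three landed stacked, with the top one near or over the 35 mm height limit. I pushed it off with closed fingers, and all three now rest on the tray floor.
- **Clip:** it was squeezed open, lifted off its stand and let close over the tab. It measured about 2.6 mm from the tab's middle in x and 0.2 mm in y, and it stands upright and released.

My last pictures, from the top, scene and wrist cameras, showed:
- the three nuts and the carriage in their compartments
- the cup with its three nuts on the mat
- the clip on the tab
- the fingers clear of everything

The bystanders in view looked unmoved, but I judged that by eye and did not measure it. None of these last checks failed.

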